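# Seat a row of sample jars in the analyser's loading tray with a straightedge

## Task

Take the straightedge by its yellow handle, set it in the loading tray behind the five scattered jars and push them together, as one straight row, against the orange crossbar and on until the crossbar is fully home, hard on its steel stop; keep the row pressed there with about 15 N for half a second, and never with more than 20 N on the row or 10 N on a single jar, because they are glass. Then draw the straightedge back, leaving the jars upright in a straight row touching the crossbar, and stand it back on its green pad, lengthwise as it was. Touch jars and crossbar with nothing but the straightedge, and leave the bottle, the beaker and the tin alone.

Things in the scene. Friction and masses are not known exactly. Their poses are not given: they have to be found in the camera images.
- tray: Blue-grey loading tray fixed on the bench, 280 mm (its x) x 180 mm (its y); origin at the centre of its underside. Its floor is 6 mm thick; 8 mm thick side walls stand 28 mm above the bench and leave a channel 164 mm wide; the end at its -x is open (no wall), the end at its +x is closed. +x of the tray is the pushing direction; the tray may be turned by up to 0.2 rad.
- carriage (a joint): Travel of the orange crossbar along the tray's +x, in m: 0 = nearest the open end; it starts at up to 0.025. It is home when it bottoms hard on the adjustable steel stop behind it: anywhere from 0.036 to 0.050, set anew each time and not measured, so feel for it. It needs about 4 N to slide (6 to 10 N in all with the jars, which rub on the floor) and stays where it is left.
- crossbar (a point): Centre of the crossbar's front face (the flat face towards the open end, 160 mm wide, 26 mm high), axes as the tray's. This face is at x = 45 mm + travel in the tray's frame.
- edge_grip (a point): Straightedge (220 g): yellow handle, 20 (x) x 44 (y) mm, top 90 mm above the underside, on an aluminium angle 148 mm long (y). Point on the handle's axis, 65 mm above the underside. Axes: x = pushing direction, y along the face, z up. The pushing face, 30 mm high, is 20 mm ahead (+x) of the point; a 5 mm thick foot reaches 24 mm behind. It stands by itself.
- pad: Green flat pad fixed on the bench, 90 mm (its x) x 190 mm (its y), 3 mm thick; the straightedge's parking place, on which it starts (its length along the pad's y). Origin at the centre of the underside.
- jar0_mid (a point): Centre, half-way up, of sample jar 1 of 5: squat amber glass with a white cap, 28 mm across, 30 mm tall, about 40 g, standing on the tray's floor; z up. The jars stand in lanes 31 mm apart across the tray (this one at y = -62 mm in the tray's frame), each at a different distance along it.
- jar1_mid (a point): Centre, half-way up, of sample jar 2 of 5: squat amber glass with a white cap, 28 mm across, 30 mm tall, about 40 g, standing on the tray's floor; z up. The jars stand in lanes 31 mm apart across the tray (this one at y = -31 mm in the tray's frame), each at a different distance along it.
- jar2_mid (a point): Centre, half-way up, of sample jar 3 of 5: squat amber glass with a white cap, 28 mm across, 30 mm tall, about 40 g, standing on the tray's floor; z up. The jars stand in lanes 31 mm apart across the tray (this one at y = 0 mm in the tray's frame), each at a different distance along it.
- jar3_mid (a point): Centre, half-way up, of sample jar 4 of 5: squat amber glass with a white cap, 28 mm across, 30 mm tall, about 40 g, standing on the tray's floor; z up. The jars stand in lanes 31 mm apart across the tray (this one at y = 31 mm in the tray's frame), each at a different distance along it.
- jar4_mid (a point): Centre, half-way up, of sample jar 5 of 5: squat amber glass with a white cap, 28 mm across, 30 mm tall, about 40 g, standing on the tray's floor; z up. The jars stand in lanes 31 mm apart across the tray (this one at y = 62 mm in the tray's frame), each at a different distance along it.
- solvent: bystander: green round bottle with a pale label with a blue cap, 60 mm across, 130 mm tall; origin at the centre of its underside
- beaker: bystander: white open beaker, 64 mm across, 70 mm tall; origin at the centre of its underside
- pan_tin: bystander: low round steel tin, 70 mm across, 45 mm tall; origin at the centre of its underside

How it is judged (in metres and radians):
On the way, in this order (a step that is already met when the one before it is completed fails the run):
1. the straightedge is in the tray's channel, low and square behind the jars (x of edge_grip in the frame of tray between -0.17 and 0.03 m and y of edge_grip in the frame of tray between -0.012 and 0.012 m and z of edge_grip in the frame of tray between 0.06 and 0.085 m and angle between the x axis of edge_grip and the x axis of tray, either way round below 0.15 rad), for 0.1 s.
2. all five jars stand against the crossbar (gaps under 3 mm) and it is pressed on its stop with over 2.5 N (friction takes up the rest of the push) for about half a second (contact force between carriage and tray above 2.5 N and x of each of jar0_mid, jar1_mid, jar2_mid, jar3_mid, jar4_mid in the frame of crossbar above -0.017 m and angle between each of jar0_mid, jar1_mid, jar2_mid, jar3_mid, jar4_mid's own z axis and vertical below 0.1 rad), for 0.4 s.
At the end, for the whole second after the job is handed in: The crossbar is home, still touching its stop; all five jars are upright, at rest, in a straight row with no gap of more than 3 mm to the crossbar; the straightedge stands at rest on the green pad, within 30 mm of its middle each way and within 0.3 rad of lengthwise (contact force between carriage and tray above 0.2 N and x of each of jar0_mid, jar1_mid, jar2_mid, jar3_mid, jar4_mid in the frame of crossbar above -0.017 m and angle between each of jar0_mid, jar1_mid, jar2_mid, jar3_mid, jar4_mid, edge_grip's own z axis and vertical below 0.1 rad and linear speed of each of jar0, jar1, jar2, jar3, jar4, edge below 0.01 m/s and x of edge_grip in the frame of pad between -0.03 and 0.03 m and y of edge_grip in the frame of pad between -0.03 and 0.03 m and z of edge_grip in the frame of pad below 0.072 m and angle between the y axis of edge_grip and the y axis of pad, either way round below 0.3 rad).
It fails at once if the crossbar is driven onto its stop with more than 16 N (a push of over 20 N, as it takes 4 N to slide) (contact force between carriage and tray above 16 N).
It fails at once if the straightedge presses a single jar with more than 10 N (contact force between edge and jar0 above 10 N or contact force between edge and jar1 above 10 N or contact force between edge and jar2 above 10 N or contact force between edge and jar3 above 10 N or contact force between edge and jar4 above 10 N).
It fails at once if the gripper touches a jar or the crossbar (contact force between any of the arm, the fingers and jar0 above 0.5 N or contact force between any of the arm, the fingers and jar1 above 0.5 N or contact force between any of the arm, the fingers and jar2 above 0.5 N or contact force between any of the arm, the fingers and jar3 above 0.5 N or contact force between any of the arm, the fingers and jar4 above 0.5 N or contact force between any of the fingers, the arm, edge and carriage above 0.5 N).
It fails at once if a jar is tipped over (angle between any of jar0_mid, jar1_mid, jar2_mid, jar3_mid, jar4_mid's own z axis and vertical above 0.5 rad).
It fails at once if the bottle, beaker or tin is moved by more than 15 mm or tipped (distance of any of solvent, beaker, pan_tin from where it was at the start of the episode above 0.015 m or angle between any of solvent, beaker, pan_tin's own z axis and vertical above 0.3 rad).
It also fails if it takes over 67 s, if anything falls off the work surface, if the arm or the gripper's body presses on something with over 40 N, if the wrist force passes 120 N, or if a joint passes its speed limit or range.

## Robot

A 6-joint arm with a two-finger parallel gripper is mounted at the origin on the work surface. World frame = base frame: x ahead of the robot, y to its left, z up, the work surface at z = 0. Lengths are in mm, angles in rad, forces in N, time in s.
With the tool pointing down it reaches from about 350 to 975 mm from the base axis. Payload 7.1 kg.
Tool frame: the origin (TCP) lies on the mounting face of the last link; the fingertips stand 182 mm ahead of it and the grasp point (between the pads) lies 163 mm ahead of it (ctrl.finger_overhang is the distance from the TCP to the fingertips, in mm); z points along the fingers, y is the direction in which the jaws open and shut (so a half turn about z gives the same grasp; the last joint's range is limited). The gripper opens to 88 mm and grips with 3 to 60 N. Pads are 20 mm wide; open, the fingers measure 115 mm over their backs; the gripper's body (75 mm by 178 mm) begins 61 mm behind the grasp point.
Start: joints at [1.323, 0.423, 1.63, -0, 1.089, -0.019], TCP at [141.725, 608.704, 404.675] pointing down, gripper open.
Joint ranges: [-3, 3], [-0.9, 2.11], [0.09, 2.58], [-1.31, 4.45], [0.11, 2.69], [-2.54, 2.54]. Speed limits (rad/s): [2.39, 2.39, 3.01, 3.14, 3.14, 3.14].

## Interface

Orientations are given as a rotation vector (axis times angle).
In Python, from workcell import ctrl, viewer, recognise gives the robot as it stands.
- The arm moves only by the shell command python3 -m handwheel 'ROWS'. ROWS is JSON, a list of rows, each an object of numbers: "gripper": the closure, from 0 (fully open) to 1 (shut); "tx", "ty", "tz": the shift along the tool's x, y, z in m; "rx", "ry", "rz": the turn, a rotation vector about the tool's x, y, z in degrees. In form: [{"gripper": .., "tx": .., "ty": .., "tz": .., "rx": .., "ry": .., "rz": ..}, ...]. A call has 1 to 8 rows; each row shifts and turns the commanded pose from where the row before left it, along the tool's axes as they then stand; what a row does not reach is not made up. A row lasts 1/8 s, in which the tool goes at most 62.5 mm and 10.7 degrees, less where a joint would pass 70% of its speed; a pose out of reach is approached as far as the arm can. A call with a gripper value outside its range is refused whole. The fingers move at their own pace and stop on an object; the grip force is fixed at half the most. Time passes only in rows, so rows that do not move let the fingers close. It gives the time, the measured TCP pose, the force and the opening at its end, in the units of the state.
- ctrl.get_obs(): the state, without advancing time (a new reading comes with each control period).
- viewer.get_image(name): name is "side" or "top"; returns a dict with "image" (480x640x3 uint8, red, green, blue), "range_z" (480x640 float32, mm along the optical axis (not along the pixel's ray), 0 where there is no reading), "vfov" (degrees; the focal length in pixels is half the picture's height over the tangent of half this angle, whatever the lens; pixels are square), "cx", "cy" (the principal point, pixels), "extrinsics" (4x4, takes a point from world to camera coordinates). Camera axes: x right, y up, looking along -z (the intrinsics and any distortion apply to the point x, -y, -z); pixel columns grow to the right and rows downward; lengths in mm; the calibration is good to about 2 mm. A picture is of the moment at which its call begins.
- ctrl.close_job(): hands the job in, once; it reports no verdict.
Trained networks look in a picture, given as the dict that the camera call returned (one of the last four; its "shot" number tells which), for a name from the list of things; names that differ only in an ending like _2 or _b are one class to them, and where a whole thing is asked for, a point or a joint stands for the part that bears it (a point fixed in the world has none). Each returns a list of dicts, best first, with "p" (0 to 1); they miss things now and then, are a little off and sometimes report something else, mostly with a low value. They report only what shows in the picture. A call takes as long as a camera call.
- recognise(picture, name): "xy" ([column, row] as shares, 0 to 1, of the picture: columns of its width, rows of its height, amid what is visible of it).
The state is a dict: "t": time; "qpos": joint angles; "qvel": joint speeds; "joint_torque": joint torques, N m; "ee_pos": TCP position; "orientation": TCP orientation; "ft_force": force on the tool from outside, world axes, zero at the start; "moment": the same for the moment, N m; "width": finger opening in mm.
Only numpy, scipy, OpenCV 4.12 (cv2) and the standard library are available. Lean on these libraries where they do the work, as an engineer would, in place of code of your own. Each camera call takes 0.05 s, during which the arm holds its last target.

## Working session

There is one attempt and no reset: what is moved stays moved. The work goes in short steps, Python scripts to look and compute and a shell command to move; the robot and the scene stay as the last step left them, time stands still between calls to the robot, and variables do not carry over. Pictures are saved under pics/ and viewed, and the job is handed in when it is done.

```bash
mkdir -p pics; ls
python3 - <<'E'
from workcell import ctrl, viewer, recognise
import cv2, numpy as np, pickle
o=ctrl.get_obs(); print({k:np.round(v,3).tolist() for k,v in o.items()}, ctrl.finger_overhang)
for n in ("top","side"):
    p=viewer.get_image(n)
    cv2.imwrite(f"pics/{n}0.png",p["image"][:,:,::-1]); pickle.dump(p,open(f"pics/{n}0.pkl","wb"))
    print({k:(v if k!="image" and k!="range_z" else None) for k,v in p.items()})
    for t in ["tray","crossbar","edge_grip","pad","jar0_mid","solvent","beaker","pan_tin"]:
        print(t,[(np.round(r["xy"]*np.array([640,480]),1).tolist(),round(r["p"],2)) for r in recognise(p,t)][:6])
E
```

```text
pics
{'t': 0.0, 'qpos': [1.323, 0.424, 1.631, 0.0, 1.089, -0.019], 'qvel': [-0.001, 0.001, -0.001, 0.002, -0.0, -0.001], 'joint_torque': [0.004, -54.461, -27.368, 0.065, 0.023, -0.0], 'ee_pos': [141.653, 608.459, 403.899], 'orientation': [-0.359, -3.121, 0.002], 'ft_force': [0.685, 0.378, 0.54], 'moment': [0.003, 0.015, -0.004], 'width': 87.88} 182.0
{'image': None, 'range_z': None, 'vfov': 48.31200081642981, 'cx': 324.08240447738984, 'cy': 238.84671438009354, 'extrinsics': array([[-2.41313281e-02, -9.99655107e-01,  1.03607501e-02,
         1.17941070e+01],
       [ 9.89564522e-01, -2.24125212e-02,  1.42336695e-01,
        -5.62334509e+02],
       [-1.42055394e-01,  1.36874042e-02,  9.89764073e-01,
        -1.09437596e+03],
       [ 0.00000000e+00,  0.00000000e+00,  0.00000000e+00,
         1.00000000e+00]]), 'shot': 1}
tray [([392.3, 225.7], 0.95)]
crossbar [([395.9, 194.7], 0.93)]
edge_grip [([262.6, 237.4], 0.63), ([377.6, 220.5], 0.38)]
pad [([273.8, 245.3], 0.88)]
jar0_mid [([417.3, 239.8], 0.58), ([507.4, 189.0], 0.53), ([377.5, 220.1], 0.36)]
solvent [([507.4, 190.3], 0.79)]
b
[... 198 characters left out ...]
, 'extrinsics': array([[ 8.95924777e-01, -4.44060635e-01, -1.13554788e-02,
        -4.84730490e+02],
       [ 2.71736216e-01,  5.27667017e-01,  8.04814853e-01,
        -1.97533323e+02],
       [-3.51394683e-01, -7.24139263e-01,  5.93417311e-01,
        -8.53042625e+02],
       [ 0.00000000e+00,  0.00000000e+00,  0.00000000e+00,
         1.00000000e+00]]), 'shot': 2}
tray [([384.0, 291.8], 0.85), ([491.8, 356.6], 0.42)]
crossbar [([403.1, 283.1], 0.58)]
edge_grip [([302.5, 217.7], 0.61)]
pad [([315.3, 236.2], 0.92), ([403.4, 282.3], 0.29)]
jar0_mid [([375.7, 309.4], 0.75)]
solvent [([491.9, 358.4], 0.76), ([393.6, 404.9], 0.48)]
beaker [([270.0, 162.0], 0.79)]
pan_tin [([389.0, 405.5], 0.89)]
```

View pics/top0.png

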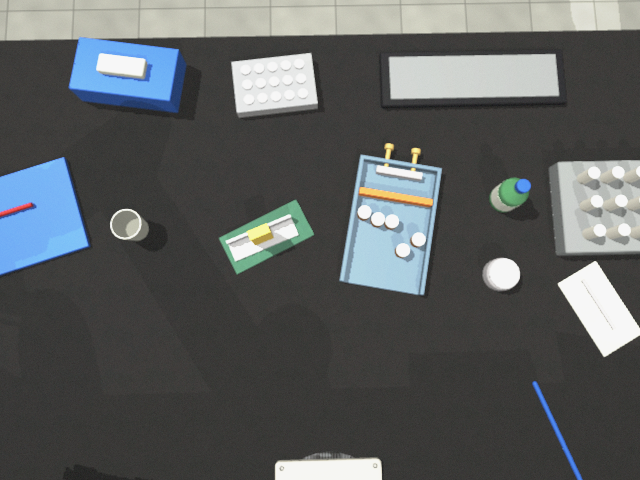

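View pics/side0.png

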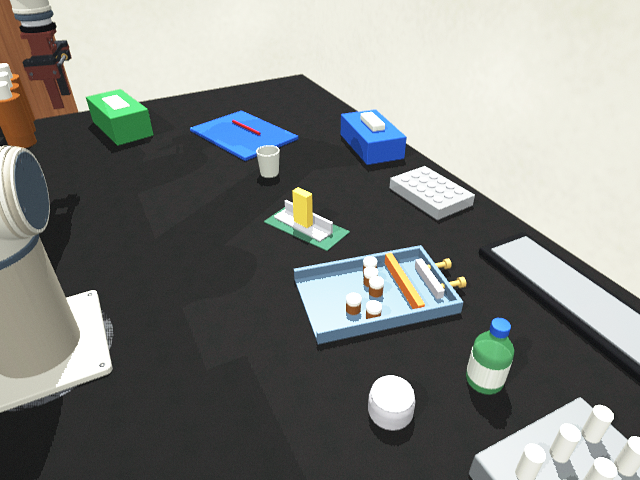

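The top view shows the tray, with its open end towards the robot at about (383,288) and the crossbar at (396,197). The five caps are at (365,212), (378,219), (392,221), (418,239) and (403,250). The straightedge is on the pad at (262,235), with its pushing face on the upper, away side.

```bash
cat > h.py <<'E'
import numpy as np, cv2, pickle
def cloud(p):
    d=p["range_z"].astype(float); f=240/np.tan(np.radians(p["vfov"]/2))
    v,u=np.mgrid[0:480,0:640]
    c=np.stack([(u-p["cx"])/f*d,-(v-p["cy"])/f*d,-d],-1)
    E=p["extrinsics"]; return (c-E[:3,3])@E[:3,:3]
def proj(p,X):
    E=p["extrinsics"]; f=240/np.tan(np.radians(p["vfov"]/2))
    c=np.asarray(X)@E[:3,:3].T+E[:3,3]
    return np.stack([p["cx"]+f*c[...,0]/-c[...,2],p["cy"]+f*c[...,1]/c[...,2]],-1)
def mask(p,h0,h1,s=80,v=60):
    hsv=cv2.cvtColor(p["image"],cv2.COLOR_RGB2HSV)
    return (hsv[...,0]>=h0)&(hsv[...,0]<=h1)&(hsv[...,1]>=s)&(hsv[...,2]>=v)
E
python3 - <<'E'
from h import *
for n in ("top","side"):
    p=pickle.load(open(f"pics/{n}0.pkl","rb")); W=cloud(p); ok=p["range_z"]>0
    print(n,"bench z",np.median(W[...,2][ok&(np.abs(W[...,0]-550)<200)&(np.abs(W[...,1])<200)]))
    def box(m,nm):
        P=W[m&ok]; 
        if len(P)<5: print(nm,len(P));return
        r=cv2.minAreaRect(P[:,:2].astype(np.float32)); print(nm,len(P),"c",np.round(r[0],1),"size",np.round(r[1],1),"ang",round(r[2],1),"z",np.round(np.percentile(P[:,2],[2,50,98]),1), "med",np.round(np.median(P[:,:2],0),1))
    reg=(W[...,0]>380)&(W[...,0]<780)&(W[...,1]>-280)&(W[...,1]<0)
    blue=mask(p,90,115,40)&reg
    cc=cv2.connectedComponentsWithStats(blue.astype(np.uint8))
    box(blue&(W[...,2]>22)&(W[...,2]<34),"traywalltop"); box(blue,"trayall")
    org=mask(p,8,20,150,150)&reg; box(org&(W[...,2]>18),"crossbar")
    yel=mask(p,22,34,120,120)&(W[...,1]>0)&(W[...,1]<250)&(W[...,0]>400)&(W[...,0]<750); box(yel,"handle");box(yel&(W[...,2]>84),"handletop")
    g=mask(p,65,90,80,40)&(W[...,1]>-30)&(W[...,1]<280)&(W[...,0]>400)&(W[...,0]<700); box(g&(W[...,2]<12),"pad")
E
```

```text
top bench z 1.903207537813085
traywalltop 1330 c [ 596.3 -148.2] size [180.7 280.6] ang 78.9 z [23.  27.9 32. ] med [ 634.6 -184.9]
trayall 8763 c [ 599.3 -150.5] size [188.  291.9] ang 79.0 z [ 0.7  6.8 30.4] med [ 575.4 -145.3]
crossbar 135 c [ 648.7 -157.5] size [158.7   2.6] ang 78.9 z [18.2 26.9 35.2] med [ 649.4 -154.1]
handle 141 c [565.1 128. ] size [ 5.9 42.9] ang 28.2 z [14.6 58.4 93.1] med [564.6 127.6]
handletop 25 c [565.5 126.3] size [ 5.5 39.7] ang 30.1 z [84.2 90.7 95.3] med [566.8 123.4]
pad 1769 c [577.1 124.4] size [ 89.6 190.6] ang 26.1 z [-1.1  3.5  8. ] med [581.9 113.3]
side bench z 1.6223589602607218
traywalltop 1363 c [ 597.6 -149.4] size [185.2 281.6] ang 79.1 z [22.2 27.3 30.4] med [ 655.9 -191.1]
trayall 5317 c [ 609.8 -135. ] size [221.  301.9] ang 78.8 z [ 0.1  9.4 29.6] med [ 619.4 -178.1]
crossbar 235 c [ 655.  -160.4] size [165.2  15.6] ang 78.9 z [18.5 26.1 34. ] med [ 647.  -169.3]
handle 595 c [589.7 161.3] size [118.8  45.2] ang 64.3 z [10.3 52.1 91.4] med [569.8 118.3]
handletop 71 c [574.3 128.5] size [23.2 45.5] ang 19.8 z [84.4 87.9 93.7] med [570.6 121.3]
pad 774 c [577.4 121.3] size [ 93.3 191.1] ang 26.5 z [-0.3  3.1  5.6] med [567.6  73. ]
```

Run:
```python
from h import *
from scipy.spatial.transform import Rotation as R
from workcell import ctrl
a=np.radians(-11.0); T=np.array([597,-149]); Rt=np.array([[np.cos(a),-np.sin(a)],[np.sin(a),np.cos(a)]])
b=np.radians(26.3); P0=np.array([577.2,123]); Rp=np.array([[np.cos(b),-np.sin(b)],[np.sin(b),np.cos(b)]])
print("tool axes",np.round(R.from_rotvec(ctrl.get_obs()["orientation"]).as_matrix(),3).tolist())
for n in ("top","side"):
    p=pickle.load(open(f"pics/{n}0.pkl","rb")); W=cloud(p); ok=p["range_z"]>0
    L=(W[...,:2]-T)@Rt
    hsv=cv2.cvtColor(p["image"],cv2.COLOR_RGB2HSV)
    m=ok&(hsv[...,1]<60)&(hsv[...,2]>120)&(np.abs(L[...,1])<80)&(L[...,0]>-130)&(L[...,0]<80)&(W[...,2]>25)
    k,lab,st,ce=cv2.connectedComponentsWithStats(m.astype(np.uint8))
    for i in range(1,k):
        if st[i,4]>15: print(n,"cap px",np.round(ce[i]),"n",st[i,4],"tray xy",np.round(np.median(L[lab==i],0),1),"z",np.round(np.median(W[lab==i][:,2]),1))
    o=mask(p,8,20,120,100)&ok&(np.abs(L[...,1])<80)&(L[...,0]>20)&(L[...,0]<90)
    print("crossbar x range tray",np.round(np.percentile(L[o][:,0],[3,25,50,75,97]),1))
    # straightedge in pad frame
    Lp=(W[...,:2]-P0)@Rp
    e=ok&(np.abs(Lp[...,0])<60)&(np.abs(Lp[...,1])<95)
    for z0,z1,nm in((84,97,"handle top"),(26,34,"face top"),(6,12,"foot")):
        q=e&(W[...,2]>z0)&(W[...,2]<z1)
        if nm=="foot": q&=(hsv[...,1]<60)&(hsv[...,2]>100)
        r=cv2.minAreaRect(W[q][:,:2].astype(np.float32)); print(n,nm,q.sum(),np.round(r[0],1),np.round(r[1],1),round(r[2],1),"pad xy",np.round(Rp.T@(np.array(r[0])-P0),1))
    crop=p["image"][190:290,200:330] if n=="top" else p["image"][170:260,250:370]
    cv2.imwrite(f"pics/crop_{n}.png",cv2.resize(crop,None,fx=6,fy=6,interpolation=cv2.INTER_CUBIC)[:,:,::-1])
```

```text
tool axes [[-0.974, 0.227, 0.0], [0.227, 0.974, 0.0], [-0.0, 0.0, -1.0]]
top cap px [364. 212.] n 145 tray xy [11.3 63.3] z 35.5
top cap px [385. 220.] n 285 tray xy [ 1.6 15.4] z 36.0
top cap px [418. 239.] n 146 tray xy [-27.2 -60.1] z 35.8
top cap px [403. 250.] n 146 tray xy [-56. -30.] z 35.8
crossbar x range tray [51.4 52.  52.5 54.8 63.8]
top handle top 213 [574.  131.4] [20.8 43.9] 22.7 pad xy [0.9 9. ]
top face top 123 [578.8 133.1] [ 30.9 146.9] 21.7 pad xy [5.9 8.3]
top foot 803 [573.7 132.8] [ 50.6 150.5] 22.6 pad xy [ 1.3 10.3]
side cap px [372. 273.] n 433 tray xy [ 5.1 24.8] z 35.9
side cap px [353. 299.] n 180 tray xy [-56. -36.] z 35.9
side cap px [374. 307.] n 194 tray xy [-26.8 -65.2] z 35.8
crossbar x range tray [52.1 52.9 53.4 53.7 55.6]
side handle top 154 [574.3 128.5] [23.2 45.4] 19.8 pad xy [-0.2  6.3]
side face top 168 [579.3 130.3] [ 32.3 147.2] 22.1 pad xy [5.1 5.7]
side foot 520 [570.9 128. ] [ 45.5 151.3] 23.8 pad xy [-3.5  7.3]
```

View pics/crop_top.png

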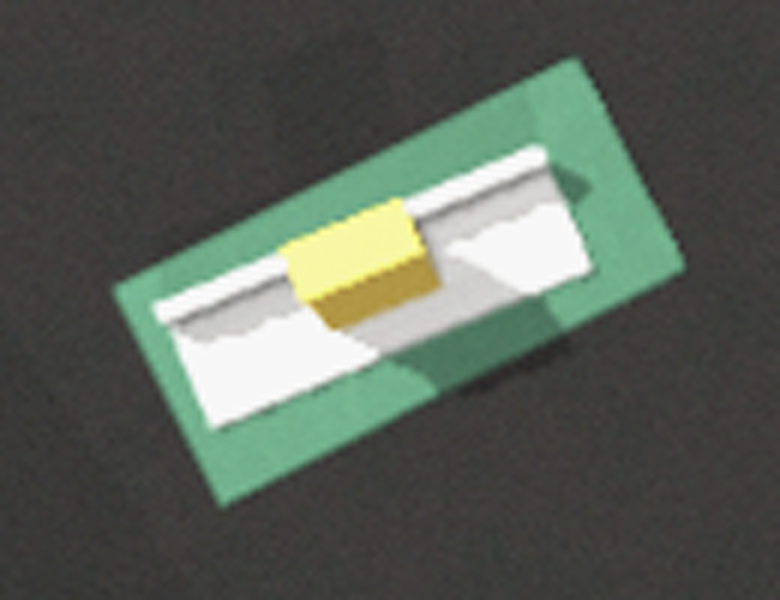

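```bash
python3 -m handwheel '[{"gripper":0,"tx":-0.044,"ty":-0.031},{"gripper":0,"tx":-0.044,"ty":-0.031},{"gripper":0,"tx":-0.044,"ty":-0.031},{"gripper":0,"tx":-0.044,"ty":-0.031},{"gripper":0,"tx":-0.044,"ty":-0.031},{"gripper":0,"tx":-0.044,"ty":-0.031},{"gripper":0,"tx":-0.044,"ty":-0.031},{"gripper":0,"tx":-0.044,"ty":-0.031}]'
cat >> h.py <<'E'
from scipy.spatial.transform import Rotation as R
def st(): 
    from workcell import ctrl
    return ctrl.get_obs()
def go(xyz,yaw_y):
    "rows to bring TCP to xyz with tool y heading yaw_y deg, down; translate in present axes"
    o=st(); M=R.from_rotvec(o["orientation"]).as_matrix()
    d=(np.array(xyz)-o["ee_pos"]) 
    c,s=np.cos(np.radians(yaw_y)),np.sin(np.radians(yaw_y))
    y=np.array([c,s,0]); z=np.array([0,0,-1.]); G=np.stack([np.cross(y,z),y,z],1)
    print("t",o["t"],"pos",np.round(o["ee_pos"],1),"heading y",round(np.degrees(np.arctan2(M[1,1],M[0,1])),2),"shift mm (present axes)",np.round(M.T@d,2),"(goal axes)",np.round(G.T@d,2),"rotvec deg",np.round(np.degrees(R.from_matrix(M.T@G).as_rotvec()),2),"F",np.round(o["ft_force"],2),"M",np.round(o["moment"],3),"w",round(float(o["width"]),1))
E
python3 -c "
from h import *
go([574,130.5,206],112.3)"
```

```text
t 0.9 pos [141.7 608.7 404.7] heading y 76.89 shift mm (present axes) [-529.46 -367.72  198.7 ] (goal axes) [-218.49 -606.47  198.7 ] rotvec deg [  0.     0.   -35.41] F [-0.88  0.74  0.88] M [-0.006  0.037  0.012] w 88.0$[0]: bad value
```

```bash
python3 -m handwheel '[{"gripper":0.0,"tx":-0.044,"ty":-0.031,"tz":0.0,"rx":0.0,"ry":0.0,"rz":0.0}]'; python3 -m handwheel -h | head -20
```

```text
t: 1.02
ee_pos: [176.6, 569.8, 404.7]
orientation: [0.353, 3.122, 0.003]
ft_force: [0.5, -0.5, -0.1]
width: 88.2invalid input: not JSON, or not a number
```

```bash
python3 -m handwheel '[{"gripper":0,"tx":-0.044,"ty":-0.031,"tz":0,"rx":0,"ry":0,"rz":-5},{"gripper":0,"tx":-0.044,"ty":-0.031,"tz":0,"rx":0,"ry":0,"rz":0},{"gripper":0,"tx":-0.044,"ty":-0.031,"tz":0,"rx":0,"ry":0,"rz":0},{"gripper":0,"tx":-0.044,"ty":-0.031,"tz":0,"rx":0,"ry":0,"rz":0},{"gripper":0,"tx":-0.044,"ty":-0.031,"tz":0,"rx":0,"ry":0,"rz":0},{"gripper":0,"tx":-0.044,"ty":-0.031,"tz":0,"rx":0,"ry":0,"rz":0},{"gripper":0,"tx":-0.044,"ty":-0.031,"tz":0,"rx":0,"ry":0,"rz":0}]'
python3 -c "
from h import *
go([574,130.5,206],112.3)"
```

```text
t: 1.9
ee_pos: [449.7, 305.6, 405.0]
orientation: [0.222, 3.133, 0.001]
ft_force: [-0.1, 0.4, 0.2]
width: 88.0
t 1.9 pos [449.7 305.6 405. ] heading y 81.89 shift mm (present axes) [-147.71 -155.94  198.96] (goal axes) [ -48.59 -209.22  198.96] rotvec deg [ 2.000e-02  3.000e-02 -3.041e+01] F [-0.12  0.38  0.22] M [0.012 0.061 0.049] w 88.0
```

```bash
python3 -m handwheel '[{"gripper":0,"tx":0,"ty":0,"tz":0.03,"rx":0,"ry":0,"rz":-10.1},{"gripper":0,"tx":0,"ty":0,"tz":0.03,"rx":0,"ry":0,"rz":-10.1},{"gripper":0,"tx":0,"ty":0,"tz":0.03,"rx":0,"ry":0,"rz":-10.2},{"gripper":0,"tx":-0.012,"ty":-0.05,"tz":0,"rx":0,"ry":0,"rz":0},{"gripper":0,"tx":-0.012,"ty":-0.05,"tz":0,"rx":0,"ry":0,"rz":0},{"gripper":0,"tx":-0.012,"ty":-0.05,"tz":0,"rx":0,"ry":0,"rz":0},{"gripper":0,"tx":-0.012,"ty":-0.05,"tz":0,"rx":0,"ry":0,"rz":0},{"gripper":0,"tx":0,"ty":-0.008,"tz":0,"rx":0,"ry":0,"rz":0}]'
python3 -c "
from h import *
go([574,130.5,206],112.3)
import cv2
from workcell import viewer
for n in ('side','top'):
  p=viewer.get_image(n); cv2.imwrite('pics/%s1.png'%n,p['image'][:,:,::-1])
"
```

```text
t: 2.9
ee_pos: [573.4, 130.4, 314.8]
orientation: [-0.602, 3.082, -0.0]
ft_force: [-1.4, 0.3, 0.8]
width: 88.1
t 2.9 pos [573.4 130.4 314.8] heading y 112.09 shift mm (present axes) [ -0.47  -0.12 108.79] (goal axes) [ -0.59  -0.17 108.79] rotvec deg [-0.02  0.07 -0.21] F [-1.41  0.31  0.84] M [ 0.077 -0.036  0.047] w 88.1
```

View pics/side1.png

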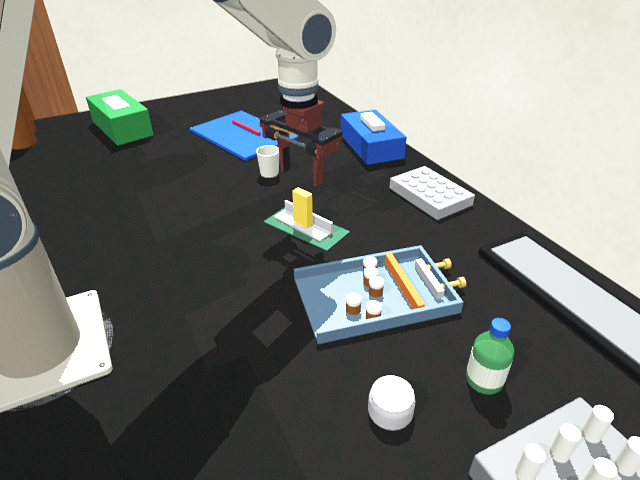

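The side view shows the open fingers at (283,160) and (318,175), above the handle at (302,208) and straddling it along the straightedge's length. I'll go down.

```bash
python3 -m handwheel '[{"gripper":0,"tx":0,"ty":0,"tz":0.03,"rx":0,"ry":0,"rz":0},{"gripper":0,"tx":0,"ty":0,"tz":0.03,"rx":0,"ry":0,"rz":0},{"gripper":0,"tx":0,"ty":0,"tz":0.02,"rx":0,"ry":0,"rz":0},{"gripper":0,"tx":0,"ty":0,"tz":0.01,"rx":0,"ry":0,"rz":0}]'
python3 -m handwheel '[{"gripper":0,"tx":0,"ty":0,"tz":0.007,"rx":0,"ry":0,"rz":0},{"gripper":0,"tx":0,"ty":0,"tz":0.007,"rx":0,"ry":0,"rz":0},{"gripper":0,"tx":0,"ty":0,"tz":0.005,"rx":0,"ry":0,"rz":0},{"gripper":0,"tx":0,"ty":0,"tz":0,"rx":0,"ry":0,"rz":0}]'
python3 -c "
from h import *
go([574,130.5,206],112.3)
import cv2
from workcell import viewer
for n in ('side','top'):
  p=viewer.get_image(n); cv2.imwrite('pics/%s2.png'%n,cv2.resize(p['image'][150:270,220:380],None,fx=5,fy=5)[:,:,::-1])
"
```

```text
t: 3.5
ee_pos: [571.1, 133.6, 223.7]
orientation: [0.609, -3.08, -0.0]
ft_force: [-0.1, -0.3, 0.6]
width: 87.6
t: 4.0
ee_pos: [571.8, 132.7, 205.6]
orientation: [0.607, -3.082, -0.0]
ft_force: [-0.2, -0.3, -0.1]
width: 87.8
t 4.0 pos [571.8 132.7 205.6] heading y 112.28 shift mm (present axes) [-1.22 -2.85 -0.43] (goal axes) [-1.22 -2.85 -0.43] rotvec deg [ 0.   -0.01 -0.02] F [-0.18 -0.26 -0.15] M [ 0.109  0.023 -0.047] w 87.8
```

View pics/side2.png

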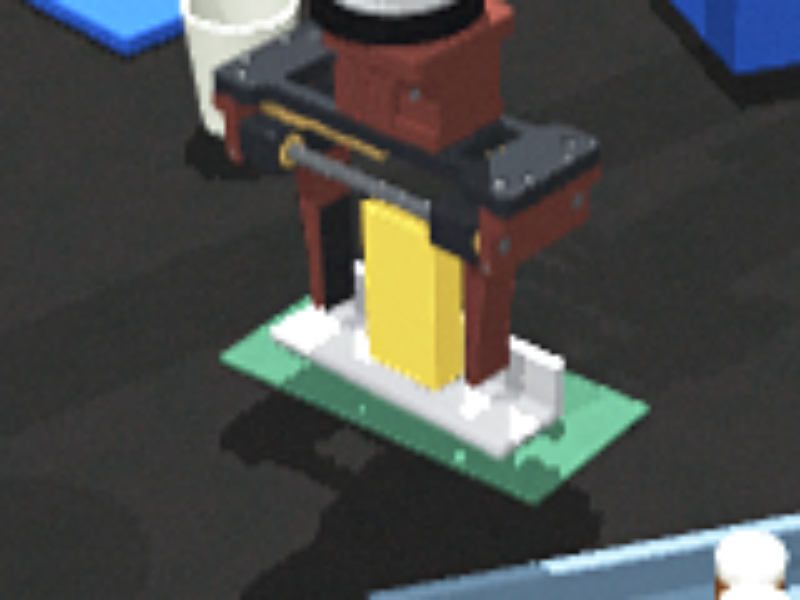

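```bash
python3 -m handwheel '[{"gripper":0,"tx":-0.0005,"ty":-0.003,"tz":0,"rx":0,"ry":0,"rz":0},{"gripper":1,"tx":0,"ty":0,"tz":0,"rx":0,"ry":0,"rz":0},{"gripper":1,"tx":0,"ty":0,"tz":0,"rx":0,"ry":0,"rz":0},{"gripper":1,"tx":0,"ty":0,"tz":0,"rx":0,"ry":0,"rz":0},{"gripper":1,"tx":0,"ty":0,"tz":0,"rx":0,"ry":0,"rz":0},{"gripper":1,"tx":0,"ty":0,"tz":0,"rx":0,"ry":0,"rz":0}]'
python3 -c "
from h import *
go([574,130.5,206],112.3)"
```

```text
t: 4.85
ee_pos: [573.4, 130.2, 205.7]
orientation: [0.607, -3.082, -0.0]
ft_force: [-0.2, -0.0, 0.7]
width: 43.8
t 4.85 pos [573.4 130.2 205.7] heading y 112.29 shift mm (present axes) [-0.7   0.06 -0.35] (goal axes) [-0.7   0.06 -0.35] rotvec deg [ 0.   -0.   -0.01] F [-0.23 -0.04  0.72] M [ 0.028 -0.018  0.027] w 43.8
```

```bash
python3 -m handwheel '[{"gripper":1,"tx":0,"ty":0,"tz":-0.01,"rx":0,"ry":0,"rz":0},{"gripper":1,"tx":0,"ty":0,"tz":-0.02,"rx":0,"ry":0,"rz":0},{"gripper":1,"tx":0,"ty":0,"tz":-0.025,"rx":0,"ry":0,"rz":0},{"gripper":1,"tx":0,"ty":0,"tz":-0.015,"rx":0,"ry":0,"rz":0},{"gripper":1,"tx":0,"ty":0,"tz":0,"rx":0,"ry":0,"rz":0}]'
python3 -c "
from h import *
a=np.radians(-11); T=np.array([597,-148.5]); t=T-118*np.array([np.cos(a),np.sin(a)]); print(t)
go([*t,275],79)
import cv2
from workcell import viewer
p=viewer.get_image('side'); cv2.imwrite('pics/side3.png',cv2.resize(p['image'][110:270,220:380],None,fx=3.7,fy=3.7)[:,:,::-1])"
```

```text
t: 5.48
ee_pos: [573.9, 130.2, 277.5]
orientation: [-0.607, 3.079, 0.0]
ft_force: [0.1, -0.1, -1.9]
width: 44.1
[ 481.16799235 -125.98453855]
t 5.475 pos [573.9 130.2 277.5] heading y 112.29 shift mm (present axes) [ 182.96 -201.91    2.05] (goal axes) [  42.11 -269.2     2.5 ] rotvec deg [2.000e-02 1.900e-01 3.329e+01] F [ 0.12 -0.13 -1.88] M [-0.006  0.026  0.044] w 44.1
```

View pics/side3.png

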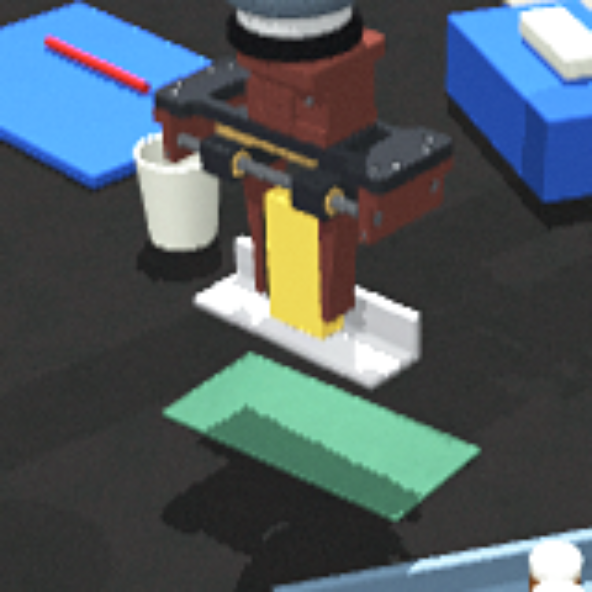

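The straightedge is held level above the pad. Next I'll carry it over the tray's open end.

```bash
python3 -m handwheel '[{"gripper":1,"tx":0,"ty":0,"tz":0,"rx":0,"ry":0,"rz":8.3},{"gripper":1,"tx":0,"ty":0,"tz":0,"rx":0,"ry":0,"rz":8.3},{"gripper":1,"tx":0,"ty":0,"tz":0,"rx":0,"ry":0,"rz":8.3},{"gripper":1,"tx":0,"ty":0,"tz":0,"rx":0,"ry":0,"rz":8.4},{"gripper":1,"tx":0.01,"ty":-0.03,"tz":0,"rx":0,"ry":0,"rz":0},{"gripper":1,"tx":0.01,"ty":-0.045,"tz":0,"rx":0,"ry":0,"rz":0},{"gripper":1,"tx":0.01,"ty":-0.05,"tz":0,"rx":0,"ry":0,"rz":0},{"gripper":1,"tx":0.01,"ty":-0.05,"tz":0,"rx":0,"ry":0,"rz":0}]'
python3 -c "
from h import *
go([481.2,-126,275],79)"
```

```text
t: 6.52
ee_pos: [499.7, -35.1, 274.9]
orientation: [-0.3, -3.126, 0.0]
ft_force: [-0.1, -0.4, -1.8]
width: 44.0
t 6.525 pos [499.7 -35.1 274.9] heading y 79.03 shift mm (present axes) [  0.83 -92.74  -0.12] (goal axes) [  0.78 -92.74  -0.14] rotvec deg [-0.01 -0.08  0.03] F [-0.1  -0.37 -1.84] M [-0.033 -0.029 -0.022] w 44.0
```

```bash
python3 -m handwheel '[{"gripper":1,"tx":0,"ty":-0.045,"tz":0,"rx":0,"ry":0,"rz":0},{"gripper":1,"tx":0,"ty":-0.035,"tz":0,"rx":0,"ry":0,"rz":0},{"gripper":1,"tx":0,"ty":-0.01,"tz":0,"rx":0,"ry":0,"rz":0},{"gripper":1,"tx":0,"ty":0,"tz":0.015,"rx":0,"ry":0,"rz":0},{"gripper":1,"tx":0,"ty":0,"tz":0.015,"rx":0,"ry":0,"rz":0},{"gripper":1,"tx":0,"ty":0,"tz":0,"rx":0,"ry":0,"rz":0}]'
python3 -c "
from h import *
go([481.2,-126,209.7],79)
import cv2
from workcell import viewer
for n in ('side','top'):
  p=viewer.get_image(n); pickle.dump(p,open('pics/%s4.pkl'%n,'wb')); cv2.imwrite('pics/%s4.png'%n,p['image'][:,:,::-1])"
```

```text
t: 7.28
ee_pos: [483.0, -121.2, 243.8]
orientation: [-0.299, -3.124, -0.001]
ft_force: [-0.4, 0.5, -1.9]
width: 43.5
t 7.275 pos [ 483.  -121.2  243.8] heading y 79.07 shift mm (present axes) [ 0.71 -5.1  34.09] (goal axes) [ 0.83 -5.09 34.09] rotvec deg [ 0.02 -0.22  0.07] F [-0.39  0.49 -1.91] M [ 0.013 -0.034  0.038] w 43.5
```

View pics/top4.png

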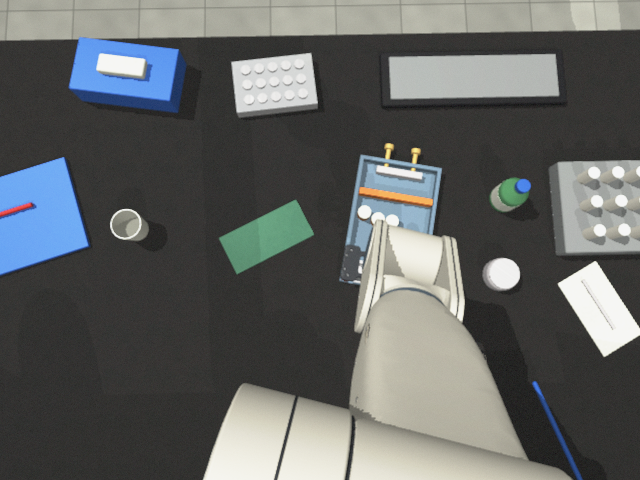

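View pics/side4.png

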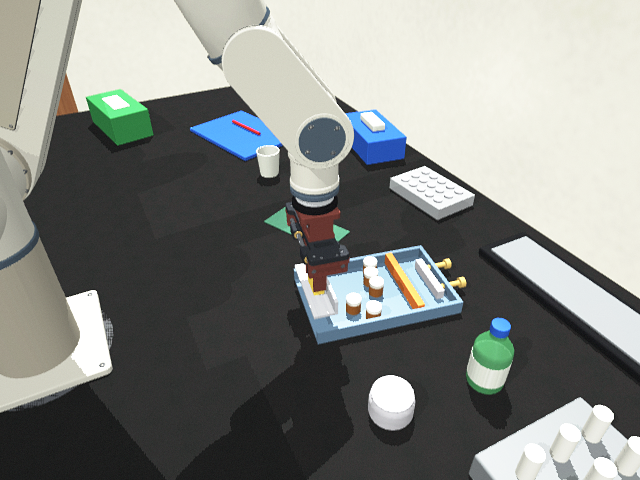

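The side view shows the straightedge above the open end at about (320,295), with all the jars ahead of it. It is about 5 mm off-centre, so I'll correct that and measure.

```bash
python3 -m handwheel '[{"gripper":1,"tx":0.001,"ty":-0.005,"tz":0,"rx":0,"ry":0,"rz":0},{"gripper":1,"tx":0,"ty":0,"tz":0,"rx":0,"ry":0,"rz":0}]'
python3 - <<'E'
from h import *
go([481.2,-126,209.7],79)
from workcell import viewer
p=viewer.get_image('side'); cv2.imwrite('pics/side5.png',cv2.resize(p['image'][220:350,280:440],None,fx=4.5,fy=4.5)[:,:,::-1])
W=cloud(p); ok=p["range_z"]>0; a=np.radians(-11); Rt=np.array([[np.cos(a),-np.sin(a)],[np.sin(a),np.cos(a)]])
L=(W[...,:2]-[597.6,-149.4])@Rt
hsv=cv2.cvtColor(p["image"],cv2.COLOR_RGB2HSV)
w=ok&(hsv[...,1]<60)&(hsv[...,2]>90)&(L[...,0]<-75)&(L[...,0]>-160)&(np.abs(L[...,1])<85)&(W[...,2]>35)&(W[...,2]<90)
P=np.c_[L[w],W[w][:,2]]; print(len(P),np.round(np.percentile(P,[1,5,50,95,99],axis=0),1))
r=cv2.minAreaRect(P[:,:2].astype(np.float32)); print(r)
f=P[P[:,2]>58]; print(len(f), np.polyfit(f[:,1],f[:,0],1), f[:,1].min(), f[:,1].max())
E
```

```text
t: 7.62
ee_pos: [481.6, -127.3, 246.0]
orientation: [0.301, 3.126, -0.0]
ft_force: [-0.5, 0.1, -2.7]
width: 44.1
t 7.625 pos [ 481.6 -127.3  246. ] heading y 78.98 shift mm (present axes) [ 0.68  1.16 36.33] (goal axes) [ 0.66  1.16 36.33] rotvec deg [-0.01  0.04 -0.02] F [-0.49  0.09 -2.67] M [0.052 0.063 0.018] w 44.1
1012 [[-140.4  -75.6   43.7]
 [-139.5  -74.3   46.2]
 [-123.9  -39.1   48.8]
 [ -98.7   58.5   73.6]
 [ -96.8   69.5   74.9]]
((-118.14137268066406, -0.9317779541015625), (151.09185791015625, 44.68401336669922), 89.61951446533203)
160 [ 6.08622442e-03 -1.00064228e+02] -75.96422977016621 -8.127073203048527
```

View pics/side5.png

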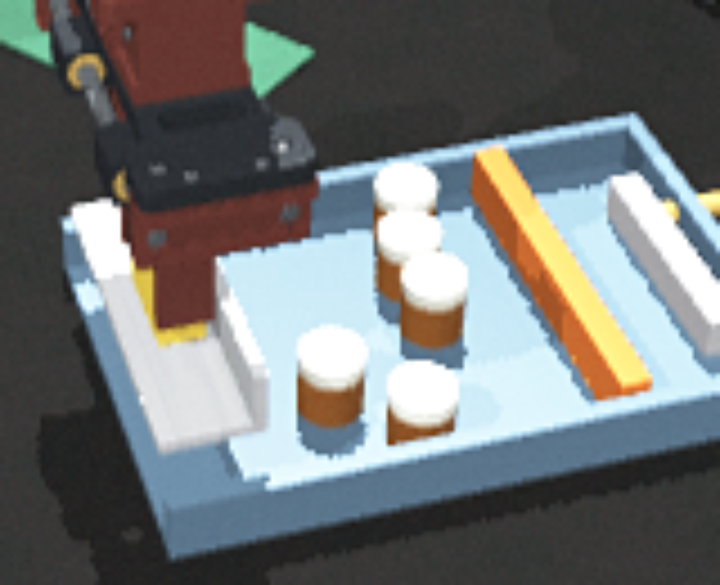

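The straightedge is centred to about 1 mm and square to about 0.4°. I'll lower it.

```bash
python3 -m handwheel '[{"gripper":1,"tx":0,"ty":0.0005,"tz":0.012,"rx":0,"ry":0,"rz":0},{"gripper":1,"tx":0,"ty":0,"tz":0.012,"rx":0,"ry":0,"rz":0},{"gripper":1,"tx":0,"ty":0,"tz":0.006,"rx":0,"ry":0,"rz":0},{"gripper":1,"tx":0,"ty":0,"tz":0.002,"rx":0,"ry":0,"rz":0},{"gripper":1,"tx":0,"ty":0,"tz":0,"rx":0,"ry":0,"rz":0}]'
python3 -c "
from h import *
go([481.2,-126,209.7],79)"
python3 -m handwheel '[{"gripper":1,"tx":0,"ty":0,"tz":0,"rx":0,"ry":0,"rz":0}]'
python3 -c "
from h import *
go([481.2,-126,209.7],79)"
```

```text
t: 8.3
ee_pos: [481.7, -126.6, 213.5]
orientation: [-0.301, -3.127, -0.0]
ft_force: [0.4, 0.6, -2.8]
width: 44.0
t 8.3 pos [ 481.7 -126.6  213.5] heading y 78.99 shift mm (present axes) [0.62 0.47 3.8 ] (goal axes) [0.62 0.47 3.8 ] rotvec deg [ 0.   -0.02 -0.01] F [ 0.39  0.56 -2.78] M [-0.05   0.04  -0.083] w 44.0
t: 8.43
ee_pos: [481.8, -126.6, 213.9]
orientation: [0.301, 3.127, -0.0]
ft_force: [0.4, 0.2, -1.7]
width: 44.1
t 8.425 pos [ 481.8 -126.6  213.9] heading y 78.99 shift mm (present axes) [0.72 0.46 4.18] (goal axes) [0.72 0.46 4.18] rotvec deg [-0.    0.03 -0.01] F [ 0.43  0.19 -1.72] M [-0.001 -0.023  0.02 ] w 44.1
```

```bash
python3 -m handwheel '[{"gripper":1,"tx":0,"ty":0,"tz":0.0034,"rx":0,"ry":0,"rz":0},{"gripper":1,"tx":0,"ty":0,"tz":0,"rx":0,"ry":0,"rz":0},{"gripper":1,"tx":-0.006,"ty":0,"tz":0,"rx":0,"ry":0,"rz":0},{"gripper":1,"tx":-0.006,"ty":0,"tz":0,"rx":0,"ry":0,"rz":0},{"gripper":1,"tx":-0.006,"ty":0,"tz":0,"rx":0,"ry":0,"rz":0},{"gripper":1,"tx":-0.004,"ty":0,"tz":0,"rx":0,"ry":0,"rz":0},{"gripper":1,"tx":-0.004,"ty":0,"tz":0,"rx":0,"ry":0,"rz":0},{"gripper":1,"tx":0,"ty":0,"tz":0,"rx":0,"ry":0,"rz":0}]'
cat >> h.py <<'E'
def tr():
    o=st(); M=R.from_rotvec(o["orientation"]).as_matrix()
    a=np.radians(-11); ux=np.array([np.cos(a),np.sin(a),0]); uy=np.array([-np.sin(a),np.cos(a),0])
    d=o["ee_pos"]-np.array([597,-148.5,0]); F=o["ft_force"]; m=o["moment"]
    print("t %.2f tray x %.2f y %.2f z %.2f head %.2f tilt %s | Fx %.2f Fy %.2f Fz %.2f | Mx %.3f My %.3f Mz %.3f"%(o["t"],d@ux,d@uy,d[2],np.degrees(np.arctan2(M[1,1],M[0,1])),np.round(np.degrees(M[2,:2]),2),F@ux,F@uy,F[2],m@ux,m@uy,m[2]))
E
python3 -c "
from h import *
tr()"
```

```text
t: 9.43
ee_pos: [507.5, -131.6, 210.3]
orientation: [0.301, 3.127, -0.0]
ft_force: [0.0, -0.1, -2.8]
width: 44.0
t 9.43 tray x -91.09 y -0.50 z 210.27 head 78.99 tilt [-0.01 -0.  ] | Fx 0.04 Fy -0.13 Fz -2.78 | Mx 0.019 My 0.080 Mz -0.003
```

```bash
python3 -m handwheel '[{"gripper":1,"tx":-0.003,"ty":0,"tz":0,"rx":0,"ry":0,"rz":0},{"gripper":1,"tx":-0.004,"ty":0,"tz":0,"rx":0,"ry":0,"rz":0},{"gripper":1,"tx":-0.004,"ty":0,"tz":0,"rx":0,"ry":0,"rz":0},{"gripper":1,"tx":-0.004,"ty":0,"tz":0,"rx":0,"ry":0,"rz":0},{"gripper":1,"tx":-0.004,"ty":0,"tz":0,"rx":0,"ry":0,"rz":0},{"gripper":1,"tx":-0.004,"ty":0,"tz":0,"rx":0,"ry":0,"rz":0},{"gripper":1,"tx":-0.004,"ty":0,"tz":0,"rx":0,"ry":0,"rz":0},{"gripper":1,"tx":-0.004,"ty":0,"tz":0,"rx":0,"ry":0,"rz":0}]'
python3 -c "
from h import *
tr()"
python3 -m handwheel '[{"gripper":1,"tx":-0.004,"ty":0,"tz":0,"rx":0,"ry":0,"rz":0},{"gripper":1,"tx":-0.004,"ty":0,"tz":0,"rx":0,"ry":0,"rz":0},{"gripper":1,"tx":-0.004,"ty":0,"tz":0,"rx":0,"ry":0,"rz":0},{"gripper":1,"tx":-0.004,"ty":0,"tz":0,"rx":0,"ry":0,"rz":0},{"gripper":1,"tx":-0.004,"ty":0,"tz":0,"rx":0,"ry":0,"rz":0},{"gripper":1,"tx":-0.004,"ty":0,"tz":0,"rx":0,"ry":0,"rz":0},{"gripper":1,"tx":-0.002,"ty":0,"tz":0,"rx":0,"ry":0,"rz":0},{"gripper":1,"tx":0,"ty":0,"tz":0,"rx":0,"ry":0,"rz":0}]'
python3 -c "
from h import *
tr()
from workcell import viewer
p=viewer.get_image('side'); cv2.imwrite('pics/side6.png',cv2.resize(p['image'][220:350,280:440],None,fx=4.5,fy=4.5)[:,:,::-1])"
```

```text
t: 10.42
ee_pos: [537.9, -137.5, 210.3]
orientation: [-0.301, -3.127, -0.0]
ft_force: [-0.3, -0.2, -0.7]
width: 43.9
t 10.43 tray x -60.15 y -0.47 z 210.26 head 78.99 tilt [0.01 0.  ] | Fx -0.23 Fy -0.27 Fz -0.66 | Mx -0.001 My 0.171 Mz -0.043
t: 11.42
ee_pos: [563.3, -142.5, 210.3]
orientation: [0.301, 3.127, -0.0]
ft_force: [0.1, 1.0, -1.5]
width: 43.9
t 11.43 tray x -34.19 y -0.48 z 210.30 head 78.99 tilt [-0.02 -0.  ] | Fx -0.10 Fy 1.00 Fz -1.48 | Mx 0.030 My -0.006 Mz 0.012
```

View pics/side6.png

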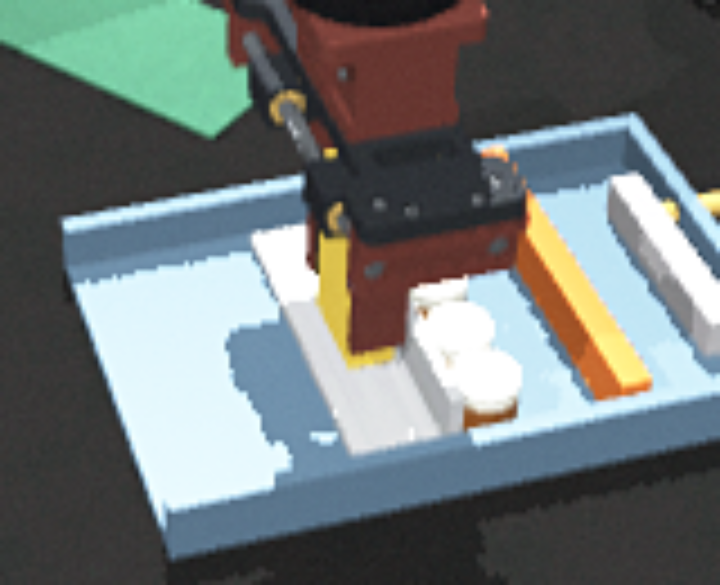

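Two jars stand upright against the pushing face, at about (460,330) and (490,375) in the crop. I'll go on towards the crossbar.

```bash
python3 -m handwheel '[{"gripper":1,"tx":-0.003,"ty":0,"tz":0,"rx":0,"ry":0,"rz":0},{"gripper":1,"tx":-0.004,"ty":0,"tz":0,"rx":0,"ry":0,"rz":0},{"gripper":1,"tx":-0.004,"ty":0,"tz":0,"rx":0,"ry":0,"rz":0},{"gripper":1,"tx":-0.004,"ty":0,"tz":0,"rx":0,"ry":0,"rz":0},{"gripper":1,"tx":-0.004,"ty":0,"tz":0,"rx":0,"ry":0,"rz":0},{"gripper":1,"tx":-0.004,"ty":0,"tz":0,"rx":0,"ry":0,"rz":0},{"gripper":1,"tx":-0.004,"ty":0,"tz":0,"rx":0,"ry":0,"rz":0},{"gripper":1,"tx":-0.002,"ty":0,"tz":0,"rx":0,"ry":0,"rz":0}]'
python3 -c "
from h import *
tr()"
python3 -m handwheel '[{"gripper":1,"tx":-0.001,"ty":0,"tz":0,"rx":0,"ry":0,"rz":0},{"gripper":1,"tx":-0.001,"ty":0,"tz":0,"rx":0,"ry":0,"rz":0},{"gripper":1,"tx":0,"ty":0,"tz":0,"rx":0,"ry":0,"rz":0}]'
python3 -c "
from h import *
tr()"
```

```text
t: 12.48
ee_pos: [591.9, -148.0, 210.2]
orientation: [0.301, 3.127, -0.0]
ft_force: [-3.1, 1.2, -0.7]
width: 44.1
t 12.47 tray x -5.06 y -0.50 z 210.25 head 78.99 tilt [-0.01 -0.  ] | Fx -3.22 Fy 0.60 Fz -0.68 | Mx -0.000 My 0.459 Mz -0.058
t: 12.85
ee_pos: [593.7, -148.4, 210.3]
orientation: [0.301, 3.127, -0.0]
ft_force: [-0.6, -0.0, -2.3]
width: 44.0
t 12.85 tray x -3.27 y -0.49 z 210.27 head 78.99 tilt [-0.03 -0.  ] | Fx -0.62 Fy -0.12 Fz -2.26 | Mx -0.052 My 0.215 Mz 0.002
```

```bash
for i in 1 2 3; do :; done
python3 -m handwheel '[{"gripper":1,"tx":-0.001,"ty":0,"tz":0,"rx":0,"ry":0,"rz":0},{"gripper":1,"tx":-0.001,"ty":0,"tz":0,"rx":0,"ry":0,"rz":0}]'; python3 -c "
from h import *
tr()"
python3 -m handwheel '[{"gripper":1,"tx":-0.001,"ty":0,"tz":0,"rx":0,"ry":0,"rz":0},{"gripper":1,"tx":-0.001,"ty":0,"tz":0,"rx":0,"ry":0,"rz":0}]'; python3 -c "
from h import *
tr()"
python3 -m handwheel '[{"gripper":1,"tx":-0.001,"ty":0,"tz":0,"rx":0,"ry":0,"rz":0},{"gripper":1,"tx":-0.001,"ty":0,"tz":0,"rx":0,"ry":0,"rz":0}]'; python3 -c "
from h import *
tr()"
python3 -m handwheel '[{"gripper":1,"tx":-0.001,"ty":0,"tz":0,"rx":0,"ry":0,"rz":0},{"gripper":1,"tx":-0.001,"ty":0,"tz":0,"rx":0,"ry":0,"rz":0}]'; python3 -c "
from h import *
tr()"
```

```text
t: 13.1
ee_pos: [595.6, -148.7, 210.3]
orientation: [0.301, 3.127, -0.0]
ft_force: [-1.6, 0.7, -1.9]
width: 44.3
t 13.10 tray x -1.32 y -0.49 z 210.28 head 78.99 tilt [-0.01 -0.  ] | Fx -1.70 Fy 0.38 Fz -1.86 | Mx -0.033 My 0.263 Mz -0.004
t: 13.35
ee_pos: [597.6, -149.1, 210.3]
orientation: [-0.301, -3.127, -0.0]
ft_force: [-1.4, 0.4, -0.9]
width: 44.0
t 13.35 tray x 0.66 y -0.47 z 210.28 head 78.99 tilt [0.01 0.  ] | Fx -1.42 Fy 0.15 Fz -0.90 | Mx -0.003 My 0.375 Mz 0.006
t: 13.6
ee_pos: [599.6, -149.5, 210.3]
orientation: [0.301, 3.127, -0.0]
ft_force: [-1.1, -0.1, -2.5]
width: 44.0
t 13.60 tray x 2.71 y -0.50 z 210.28 head 78.99 tilt [-0. -0.] | Fx -1.09 Fy -0.34 Fz -2.54 | Mx -0.029 My 0.365 Mz 0.040
t: 13.85
ee_pos: [600.8, -149.7, 210.1]
orientation: [-0.3, -3.125, -0.0]
ft_force: [-7.2, 1.0, 3.3]
width: 43.7
t 13.85 tray x 3.96 y -0.46 z 210.15 head 79.02 tilt [0.15 0.  ] | Fx -7.23 Fy -0.41 Fz 3.30 | Mx 0.080 My 1.225 Mz 0.213
```

```bash
python3 -m handwheel '[{"gripper":1,"tx":0,"ty":0,"tz":0,"rx":0,"ry":0,"rz":-0.2}]'; python3 -c "
from h import *
tr()"
python3 -m handwheel '[{"gripper":1,"tx":-0.0003,"ty":0,"tz":0,"rx":0,"ry":0,"rz":0}]'; python3 -c "
from h import *
tr()"
python3 -m handwheel '[{"gripper":1,"tx":-0.0005,"ty":0,"tz":0,"rx":0,"ry":0,"rz":0}]'; python3 -c "
from h import *
tr()"
```

```text
t: 13.98
ee_pos: [600.8, -149.8, 210.2]
orientation: [-0.295, -3.126, -0.0]
ft_force: [-5.1, 0.7, 1.1]
width: 43.8
t 13.97 tray x 3.99 y -0.54 z 210.17 head 79.21 tilt [ 0.12 -0.  ] | Fx -5.14 Fy -0.26 Fz 1.08 | Mx -0.085 My 0.878 Mz 0.018
t: 14.1
ee_pos: [600.9, -149.8, 210.1]
orientation: [-0.295, -3.125, -0.0]
ft_force: [-6.9, 0.7, 2.7]
width: 44.0
t 14.10 tray x 4.08 y -0.53 z 210.14 head 79.20 tilt [0.16 0.  ] | Fx -6.92 Fy -0.66 Fz 2.72 | Mx -0.102 My 1.184 Mz 0.052
t: 14.22
ee_pos: [601.1, -149.8, 210.1]
orientation: [-0.295, -3.124, -0.001]
ft_force: [-9.1, -0.3, 3.0]
width: 43.7
t 14.22 tray x 4.31 y -0.53 z 210.11 head 79.20 tilt [0.22 0.  ] | Fx -8.87 Fy -1.99 Fz 3.05 | Mx -0.061 My 1.414 Mz 0.084
```

```bash
python3 -m handwheel '[{"gripper":1,"tx":-0.0003,"ty":0,"tz":0,"rx":0,"ry":0,"rz":-0.08}]'; python3 -c "
from h import *
tr()"
python3 -m handwheel '[{"gripper":1,"tx":-0.0003,"ty":0,"tz":0,"rx":0,"ry":0,"rz":0}]'; python3 -c "
from h import *
tr()"
python3 -m handwheel '[{"gripper":1,"tx":-0.0003,"ty":0,"tz":0,"rx":0,"ry":0,"rz":0}]'; python3 -c "
from h import *
tr()"
```

```text
t: 14.35
ee_pos: [601.2, -149.8, 210.1]
orientation: [-0.293, -3.124, -0.001]
ft_force: [-9.5, 0.3, 4.2]
width: 44.0
t 14.35 tray x 4.42 y -0.51 z 210.10 head 79.27 tilt [0.25 0.01] | Fx -9.35 Fy -1.54 Fz 4.18 | Mx -0.214 My 1.491 Mz -0.121
t: 14.48
ee_pos: [601.3, -149.9, 210.0]
orientation: [-0.293, -3.123, -0.001]
ft_force: [-10.3, 1.7, 5.1]
width: 43.9
t 14.47 tray x 4.53 y -0.54 z 210.04 head 79.26 tilt [0.28 0.01] | Fx -10.48 Fy -0.31 Fz 5.07 | Mx -0.178 My 1.602 Mz -0.088
t: 14.6
ee_pos: [601.5, -149.9, 210.0]
orientation: [-0.293, -3.122, -0.001]
ft_force: [-11.3, 1.5, 5.7]
width: 43.9
t 14.60 tray x 4.65 y -0.51 z 210.02 head 79.26 tilt [0.31 0.01] | Fx -11.40 Fy -0.70 Fz 5.67 | Mx -0.212 My 1.734 Mz -0.051
```

```bash
python3 -c "
from h import *
from workcell import viewer
p=viewer.get_image('side'); cv2.imwrite('pics/side7.png',cv2.resize(p['image'][230:330,330:450],None,fx=6,fy=6,interpolation=cv2.INTER_CUBIC)[:,:,::-1]); tr()"
```

```text
t 14.65 tray x 4.67 y -0.54 z 210.02 head 79.26 tilt [0.31 0.01] | Fx -10.98 Fy -0.56 Fz 5.21 | Mx -0.132 My 1.694 Mz -0.076
```

View pics/side7.png

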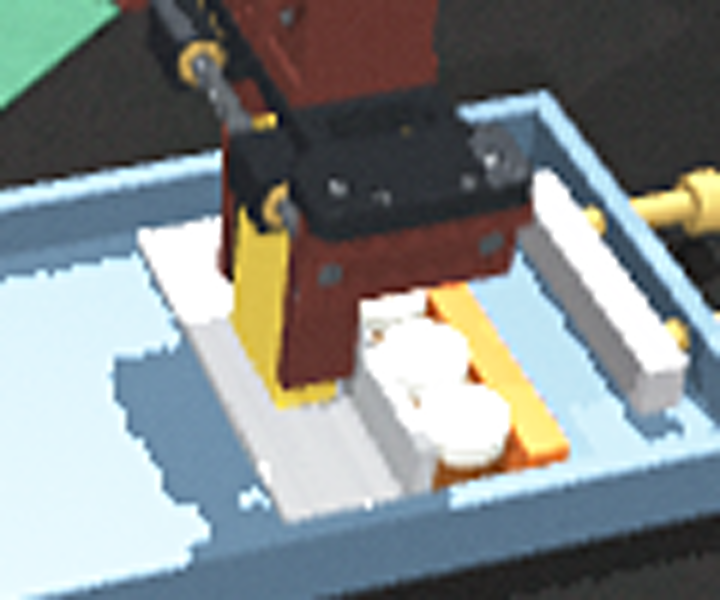

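```bash
python3 -m handwheel '[{"gripper":1,"tx":0,"ty":0,"tz":-0.0005,"rx":0,"ry":0,"rz":0}]'; python3 -c "
from h import *
tr()"
python3 -m handwheel '[{"gripper":1,"tx":0,"ty":0,"tz":-0.0005,"rx":0,"ry":0,"rz":0}]'; python3 -c "
from h import *
tr()"
```

```text
t: 14.78
ee_pos: [601.9, -149.9, 210.2]
orientation: [-0.294, -3.124, -0.001]
ft_force: [-3.5, 0.1, -5.3]
width: 44.1
t 14.78 tray x 5.13 y -0.47 z 210.21 head 79.26 tilt [0.2  0.01] | Fx -3.50 Fy -0.53 Fz -5.29 | Mx 0.008 My 0.877 Mz -0.075
t: 14.9
ee_pos: [602.3, -150.0, 210.5]
orientation: [-0.294, -3.125, -0.001]
ft_force: [-4.3, 0.6, -4.2]
width: 44.3
t 14.90 tray x 5.48 y -0.48 z 210.55 head 79.26 tilt [0.15 0.01] | Fx -4.32 Fy -0.24 Fz -4.17 | Mx 0.062 My 0.844 Mz -0.039
```

```bash
python3 -m handwheel '[{"gripper":1,"tx":-0.001,"ty":0,"tz":0,"rx":0,"ry":0,"rz":0},{"gripper":1,"tx":-0.001,"ty":0,"tz":0,"rx":0,"ry":0,"rz":0}]'; python3 -c "
from h import *
tr()"
python3 -m handwheel '[{"gripper":1,"tx":-0.001,"ty":0,"tz":0,"rx":0,"ry":0,"rz":0},{"gripper":1,"tx":-0.001,"ty":0,"tz":0,"rx":0,"ry":0,"rz":0}]'; python3 -c "
from h import *
tr()"
```

```text
t: 15.15
ee_pos: [604.9, -150.5, 210.9]
orientation: [-0.294, -3.127, -0.0]
ft_force: [-4.5, 0.5, -4.8]
width: 44.3
t 15.15 tray x 8.13 y -0.43 z 210.91 head 79.27 tilt [0.06 0.01] | Fx -4.49 Fy -0.41 Fz -4.83 | Mx 0.082 My 0.979 Mz -0.116
t: 15.4
ee_pos: [606.9, -150.9, 211.1]
orientation: [-0.294, -3.127, -0.0]
ft_force: [-4.8, 0.4, -6.7]
width: 43.9
t 15.40 tray x 10.22 y -0.46 z 211.09 head 79.27 tilt [0.04 0.  ] | Fx -4.75 Fy -0.48 Fz -6.66 | Mx 0.091 My 1.128 Mz -0.098
```

```bash
python3 -m handwheel '[{"gripper":1,"tx":-0.001,"ty":0,"tz":0.0003,"rx":0,"ry":0,"rz":0.05},{"gripper":1,"tx":-0.0015,"ty":0,"tz":0,"rx":0,"ry":0,"rz":0},{"gripper":1,"tx":-0.0015,"ty":0,"tz":0,"rx":0,"ry":0,"rz":0}]'; python3 -c "
from h import *
tr()"
python3 -m handwheel '[{"gripper":1,"tx":-0.0015,"ty":0,"tz":0,"rx":0,"ry":0,"rz":0},{"gripper":1,"tx":-0.0015,"ty":0,"tz":0,"rx":0,"ry":0,"rz":0},{"gripper":1,"tx":-0.0015,"ty":0,"tz":0,"rx":0,"ry":0,"rz":0}]'; python3 -c "
from h import *
tr()"
```

```text
t: 15.78
ee_pos: [610.9, -151.6, 211.0]
orientation: [-0.295, -3.127, -0.0]
ft_force: [-5.2, 0.7, -4.9]
width: 43.8
t 15.78 tray x 14.21 y -0.44 z 210.97 head 79.22 tilt [0.03 0.  ] | Fx -5.21 Fy -0.29 Fz -4.89 | Mx 0.098 My 1.120 Mz -0.055
t: 16.15
ee_pos: [615.3, -152.5, 211.0]
orientation: [-0.295, -3.127, -0.0]
ft_force: [-5.0, 1.2, -5.1]
width: 43.8
t 16.15 tray x 18.73 y -0.42 z 210.96 head 79.22 tilt [0.04 0.  ] | Fx -5.14 Fy 0.18 Fz -5.05 | Mx 0.068 My 1.135 Mz -0.091
```

```bash
python3 -m handwheel '[{"gripper":1,"tx":-0.0015,"ty":0,"tz":0.0002,"rx":0,"ry":0,"rz":0.05},{"gripper":1,"tx":-0.0015,"ty":0,"tz":0,"rx":0,"ry":0,"rz":0},{"gripper":1,"tx":-0.0015,"ty":0,"tz":0,"rx":0,"ry":0,"rz":0}]'; python3 -c "
from h import *
tr()"
python3 -m handwheel '[{"gripper":1,"tx":-0.0015,"ty":0,"tz":0,"rx":0,"ry":0,"rz":0},{"gripper":1,"tx":-0.001,"ty":0,"tz":0,"rx":0,"ry":0,"rz":0},{"gripper":1,"tx":-0.001,"ty":0,"tz":0,"rx":0,"ry":0,"rz":0}]'; python3 -c "
from h import *
tr()"
python3 -m handwheel '[{"gripper":1,"tx":-0.0005,"ty":0,"tz":0,"rx":0,"ry":0,"rz":0},{"gripper":1,"tx":-0.0005,"ty":0,"tz":0,"rx":0,"ry":0,"rz":0}]'; python3 -c "
from h import *
tr()"
```

```text
t: 16.52
ee_pos: [619.7, -153.3, 210.9]
orientation: [-0.296, -3.127, -0.0]
ft_force: [-6.3, 0.5, -2.5]
width: 43.7
t 16.52 tray x 23.16 y -0.37 z 210.89 head 79.19 tilt [ 0.05 -0.  ] | Fx -6.25 Fy -0.68 Fz -2.53 | Mx 0.116 My 1.230 Mz -0.007
t: 16.9
ee_pos: [623.1, -154.0, 210.9]
orientation: [-0.296, -3.127, 0.0]
ft_force: [-6.7, 1.4, -2.4]
width: 44.3
t 16.90 tray x 26.71 y -0.41 z 210.89 head 79.19 tilt [ 0.04 -0.  ] | Fx -6.86 Fy 0.08 Fz -2.43 | Mx 0.092 My 1.213 Mz 0.026
t: 17.15
ee_pos: [624.2, -154.2, 210.9]
orientation: [-0.296, -3.127, 0.0]
ft_force: [-5.3, 0.7, -3.9]
width: 44.1
t 17.15 tray x 27.77 y -0.39 z 210.90 head 79.19 tilt [ 0.03 -0.  ] | Fx -5.35 Fy -0.29 Fz -3.88 | Mx 0.126 My 1.221 Mz -0.001
```

```bash
python3 -m handwheel '[{"gripper":1,"tx":-0.0005,"ty":0,"tz":0,"rx":0,"ry":0,"rz":0},{"gripper":1,"tx":-0.0005,"ty":0,"tz":0,"rx":0,"ry":0,"rz":0}]'; python3 -c "
from h import *
tr()"
python3 -m handwheel '[{"gripper":1,"tx":-0.0005,"ty":0,"tz":0,"rx":0,"ry":0,"rz":0},{"gripper":1,"tx":-0.0005,"ty":0,"tz":0,"rx":0,"ry":0,"rz":0}]'; python3 -c "
from h import *
tr()"
python3 -m handwheel '[{"gripper":1,"tx":-0.0005,"ty":0,"tz":0,"rx":0,"ry":0,"rz":0},{"gripper":1,"tx":-0.0005,"ty":0,"tz":0,"rx":0,"ry":0,"rz":0}]'; python3 -c "
from h import *
tr()"
```

```text
t: 17.4
ee_pos: [625.2, -154.4, 210.9]
orientation: [-0.296, -3.127, 0.0]
ft_force: [-5.4, 0.4, -3.8]
width: 43.6
t 17.40 tray x 28.76 y -0.38 z 210.90 head 79.19 tilt [ 0.02 -0.  ] | Fx -5.32 Fy -0.66 Fz -3.75 | Mx 0.098 My 1.190 Mz 0.030
t: 17.65
ee_pos: [626.1, -154.6, 210.9]
orientation: [-0.296, -3.127, 0.0]
ft_force: [-6.2, 1.4, -3.3]
width: 43.9
t 17.65 tray x 29.75 y -0.39 z 210.92 head 79.19 tilt [ 0.02 -0.  ] | Fx -6.30 Fy 0.17 Fz -3.33 | Mx 0.148 My 1.156 Mz 0.024
t: 17.9
ee_pos: [627.1, -154.7, 210.9]
orientation: [-0.296, -3.127, 0.0]
ft_force: [-6.0, 1.8, -3.5]
width: 43.7
t 17.90 tray x 30.72 y -0.38 z 210.88 head 79.19 tilt [ 0.03 -0.  ] | Fx -6.21 Fy 0.60 Fz -3.50 | Mx 0.132 My 1.166 Mz 0.005
```

```bash
python3 -m handwheel '[{"gripper":1,"tx":-0.0005,"ty":0,"tz":0,"rx":0,"ry":0,"rz":0},{"gripper":1,"tx":-0.0005,"ty":0,"tz":0,"rx":0,"ry":0,"rz":0}]'; python3 -c "
from h import *
tr()"
```

```text
t: 18.15
ee_pos: [628.1, -154.9, 210.9]
orientation: [-0.296, -3.127, -0.0]
ft_force: [-6.5, 0.9, -2.8]
width: 43.9
t 18.15 tray x 31.74 y -0.38 z 210.88 head 79.19 tilt [ 0.03 -0.  ] | Fx -6.59 Fy -0.36 Fz -2.80 | Mx 0.098 My 1.229 Mz 0.053
```

```bash
cat > g.py <<'E'
import sys
from h import *
tr(); o=st(); a=np.radians(-11); sys.exit(1 if o["ft_force"]@[np.cos(a),np.sin(a),0]<-9 else 0)
E
python3 -m handwheel '[{"gripper":1,"tx":-0.0005,"ty":0,"tz":0,"rx":0,"ry":0,"rz":0},{"gripper":1,"tx":-0.0005,"ty":0,"tz":0,"rx":0,"ry":0,"rz":0}]' >/dev/null; python3 g.py &&
python3 -m handwheel '[{"gripper":1,"tx":-0.0005,"ty":0,"tz":0,"rx":0,"ry":0,"rz":0},{"gripper":1,"tx":-0.0005,"ty":0,"tz":0,"rx":0,"ry":0,"rz":0}]' >/dev/null&& python3 g.py &&
python3 -m handwheel '[{"gripper":1,"tx":-0.0005,"ty":0,"tz":0,"rx":0,"ry":0,"rz":0},{"gripper":1,"tx":-0.0005,"ty":0,"tz":0,"rx":0,"ry":0,"rz":0}]' >/dev/null&& python3 g.py &&
python3 -m handwheel '[{"gripper":1,"tx":-0.0005,"ty":0,"tz":0,"rx":0,"ry":0,"rz":0},{"gripper":1,"tx":-0.0005,"ty":0,"tz":0,"rx":0,"ry":0,"rz":0}]' >/dev/null&& python3 g.py
```

```text
t 18.40 tray x 32.75 y -0.40 z 210.91 head 79.19 tilt [ 0.03 -0.  ] | Fx -6.16 Fy 0.70 Fz -3.24 | Mx 0.133 My 1.173 Mz -0.019
t 18.65 tray x 33.73 y -0.38 z 210.89 head 79.19 tilt [ 0.03 -0.  ] | Fx -6.04 Fy -1.09 Fz -3.45 | Mx 0.037 My 1.193 Mz -0.030
t 18.90 tray x 34.73 y -0.38 z 210.91 head 79.19 tilt [ 0.03 -0.  ] | Fx -5.01 Fy 0.04 Fz -3.93 | Mx 0.137 My 1.195 Mz -0.071
t 19.15 tray x 35.72 y -0.37 z 210.89 head 79.19 tilt [ 0.03 -0.  ] | Fx -5.77 Fy -0.29 Fz -3.46 | Mx 0.064 My 1.209 Mz 0.001
```

```bash
python3 -m handwheel '[{"gripper":1,"tx":-0.0005,"ty":0,"tz":0,"rx":0,"ry":0,"rz":0},{"gripper":1,"tx":-0.0005,"ty":0,"tz":0,"rx":0,"ry":0,"rz":0}]' >/dev/null; python3 g.py &&
python3 -m handwheel '[{"gripper":1,"tx":-0.0005,"ty":0,"tz":0,"rx":0,"ry":0,"rz":0},{"gripper":1,"tx":-0.0005,"ty":0,"tz":0,"rx":0,"ry":0,"rz":0}]' >/dev/null&& python3 g.py &&
python3 -m handwheel '[{"gripper":1,"tx":-0.0005,"ty":0,"tz":0,"rx":0,"ry":0,"rz":0},{"gripper":1,"tx":-0.0005,"ty":0,"tz":0,"rx":0,"ry":0,"rz":0}]' >/dev/null&& python3 g.py &&
python3 -m handwheel '[{"gripper":1,"tx":-0.0005,"ty":0,"tz":0,"rx":0,"ry":0,"rz":0},{"gripper":1,"tx":-0.0005,"ty":0,"tz":0,"rx":0,"ry":0,"rz":0}]' >/dev/null&& python3 g.py
```

```text
t 19.40 tray x 36.74 y -0.39 z 210.91 head 79.19 tilt [ 0.03 -0.01] | Fx -6.75 Fy -0.59 Fz -2.89 | Mx 0.134 My 1.251 Mz 0.030
t 19.65 tray x 37.73 y -0.39 z 210.91 head 79.19 tilt [ 0.03 -0.  ] | Fx -6.83 Fy 0.28 Fz -2.87 | Mx 0.136 My 1.230 Mz -0.022
t 19.90 tray x 38.68 y -0.39 z 210.88 head 79.19 tilt [ 0.04 -0.  ] | Fx -5.93 Fy -0.65 Fz -3.00 | Mx 0.105 My 1.189 Mz 0.002
t 20.15 tray x 39.72 y -0.39 z 210.92 head 79.18 tilt [ 0.03 -0.  ] | Fx -6.09 Fy 0.72 Fz -3.47 | Mx 0.084 My 1.203 Mz -0.005
```

```bash
python3 -m handwheel '[{"gripper":1,"tx":-0.0005,"ty":0,"tz":0,"rx":0,"ry":0,"rz":0},{"gripper":1,"tx":-0.0005,"ty":0,"tz":0,"rx":0,"ry":0,"rz":0}]' >/dev/null; python3 g.py &&
python3 -m handwheel '[{"gripper":1,"tx":-0.0005,"ty":0,"tz":0,"rx":0,"ry":0,"rz":0},{"gripper":1,"tx":-0.0005,"ty":0,"tz":0,"rx":0,"ry":0,"rz":0}]' >/dev/null&& python3 g.py &&
python3 -m handwheel '[{"gripper":1,"tx":-0.0005,"ty":0,"tz":0,"rx":0,"ry":0,"rz":0},{"gripper":1,"tx":-0.0005,"ty":0,"tz":0,"rx":0,"ry":0,"rz":0}]' >/dev/null&& python3 g.py &&
python3 -m handwheel '[{"gripper":1,"tx":-0.0005,"ty":0,"tz":0,"rx":0,"ry":0,"rz":0},{"gripper":1,"tx":-0.0005,"ty":0,"tz":0,"rx":0,"ry":0,"rz":0}]' >/dev/null&& python3 g.py
```

```text
t 20.40 tray x 40.70 y -0.39 z 210.91 head 79.18 tilt [ 0.03 -0.  ] | Fx -6.17 Fy -1.70 Fz -2.92 | Mx 0.080 My 1.134 Mz -0.017
t 20.65 tray x 41.72 y -0.37 z 210.93 head 79.19 tilt [ 0.03 -0.  ] | Fx -6.09 Fy -0.10 Fz -2.25 | Mx 0.060 My 1.217 Mz -0.002
t 20.90 tray x 42.70 y -0.39 z 210.91 head 79.19 tilt [ 0.04 -0.  ] | Fx -6.56 Fy -0.26 Fz -2.47 | Mx 0.091 My 1.271 Mz 0.006
t 21.15 tray x 43.69 y -0.36 z 210.91 head 79.19 tilt [ 0.04 -0.01] | Fx -5.87 Fy 0.70 Fz -2.40 | Mx 0.073 My 1.165 Mz 0.016
```

```bash
python3 -m handwheel '[{"gripper":1,"tx":-0.0005,"ty":0,"tz":0,"rx":0,"ry":0,"rz":0},{"gripper":1,"tx":-0.0005,"ty":0,"tz":0,"rx":0,"ry":0,"rz":0}]' >/dev/null; python3 g.py &&
python3 -m handwheel '[{"gripper":1,"tx":-0.0005,"ty":0,"tz":0,"rx":0,"ry":0,"rz":0},{"gripper":1,"tx":-0.0005,"ty":0,"tz":0,"rx":0,"ry":0,"rz":0}]' >/dev/null&& python3 g.py &&
python3 -m handwheel '[{"gripper":1,"tx":-0.0005,"ty":0,"tz":0,"rx":0,"ry":0,"rz":0},{"gripper":1,"tx":-0.0005,"ty":0,"tz":0,"rx":0,"ry":0,"rz":0}]' >/dev/null&& python3 g.py &&
python3 -m handwheel '[{"gripper":1,"tx":-0.0005,"ty":0,"tz":0,"rx":0,"ry":0,"rz":0},{"gripper":1,"tx":-0.0005,"ty":0,"tz":0,"rx":0,"ry":0,"rz":0}]' >/dev/null&& python3 g.py
```

```text
t 21.40 tray x 44.69 y -0.36 z 210.91 head 79.19 tilt [ 0.04 -0.01] | Fx -7.03 Fy 0.79 Fz -2.43 | Mx 0.110 My 1.222 Mz -0.038
t 21.65 tray x 45.44 y -0.38 z 210.93 head 79.19 tilt [ 0.09 -0.  ] | Fx -9.54 Fy -0.35 Fz -0.50 | Mx 0.142 My 1.674 Mz 0.056
```

The force is rising, so this is probably the stop. I'll take fine steps from here.

```bash
python3 -m handwheel '[{"gripper":1,"tx":-0.0003,"ty":0,"tz":-0.0001,"rx":0,"ry":0,"rz":0}]' >/dev/null; python3 g.py 
python3 -m handwheel '[{"gripper":1,"tx":-0.0002,"ty":0,"tz":-0.0001,"rx":0,"ry":0,"rz":0}]' >/dev/null; python3 g.py
```

```text
t 21.77 tray x 45.53 y -0.38 z 210.94 head 79.19 tilt [ 0.13 -0.  ] | Fx -8.41 Fy -0.14 Fz -1.11 | Mx 0.092 My 1.645 Mz -0.003
t 21.90 tray x 45.62 y -0.34 z 210.93 head 79.19 tilt [ 0.15 -0.  ] | Fx -9.24 Fy -1.19 Fz -1.32 | Mx 0.105 My 1.628 Mz 0.041
```

```bash
python3 -m handwheel '[{"gripper":1,"tx":-0.0003,"ty":0,"tz":-0.0001,"rx":0,"ry":0,"rz":0}]' >/dev/null; python3 g.py 
python3 -m handwheel '[{"gripper":1,"tx":-0.0003,"ty":0,"tz":-0.0001,"rx":0,"ry":0,"rz":0}]' >/dev/null; python3 g.py
```

```text
t 22.02 tray x 45.73 y -0.37 z 210.97 head 79.19 tilt [ 0.18 -0.  ] | Fx -9.51 Fy -0.29 Fz -1.60 | Mx 0.097 My 1.832 Mz 0.005
t 22.15 tray x 45.84 y -0.36 z 210.97 head 79.19 tilt [0.22 0.  ] | Fx -10.17 Fy -0.08 Fz -1.42 | Mx 0.118 My 1.873 Mz -0.020
```

```bash
python3 -m handwheel '[{"gripper":1,"tx":-0.0004,"ty":0,"tz":-0.0001,"rx":0,"ry":0,"rz":0}]' >/dev/null; python3 g.py 
python3 -m handwheel '[{"gripper":1,"tx":-0.0004,"ty":0,"tz":-0.0001,"rx":0,"ry":0,"rz":0}]' >/dev/null; python3 g.py
python3 -m handwheel '[{"gripper":1,"tx":-0.0003,"ty":0,"tz":-0.0001,"rx":0,"ry":0,"rz":0}]' >/dev/null; python3 g.py
```

```text
t 22.27 tray x 46.03 y -0.34 z 210.96 head 79.20 tilt [0.27 0.  ] | Fx -11.70 Fy -1.62 Fz 0.06 | Mx 0.071 My 2.139 Mz 0.078
t 22.40 tray x 46.19 y -0.36 z 211.01 head 79.20 tilt [0.31 0.  ] | Fx -12.20 Fy -0.70 Fz 0.16 | Mx 0.078 My 2.267 Mz 0.029
t 22.52 tray x 46.29 y -0.39 z 211.01 head 79.20 tilt [0.35 0.  ] | Fx -12.65 Fy -0.29 Fz 0.46 | Mx 0.004 My 2.387 Mz 0.056
```

```bash
python3 -m handwheel '[{"gripper":1,"tx":-0.0004,"ty":0,"tz":-0.0001,"rx":0,"ry":0,"rz":-0.02}]' >/dev/null; python3 g.py 
python3 -m handwheel '[{"gripper":1,"tx":-0.0003,"ty":0,"tz":-0.0001,"rx":0,"ry":0,"rz":0}]' >/dev/null; python3 g.py
```

```text
t 22.65 tray x 46.44 y -0.40 z 211.00 head 79.21 tilt [0.39 0.01] | Fx -15.05 Fy -0.48 Fz 0.24 | Mx 0.025 My 2.571 Mz 0.013
t 22.77 tray x 46.58 y -0.38 z 211.05 head 79.21 tilt [0.42 0.01] | Fx -14.47 Fy -0.76 Fz 0.78 | Mx 0.001 My 2.676 Mz 0.015
```

```bash
python3 -m handwheel '[{"gripper":1,"tx":0,"ty":0,"tz":0,"rx":0,"ry":0,"rz":0},{"gripper":1,"tx":0,"ty":0,"tz":0,"rx":0,"ry":0,"rz":0}]' >/dev/null; python3 g.py 
python3 -m handwheel '[{"gripper":1,"tx":0,"ty":0,"tz":0,"rx":0,"ry":0,"rz":0},{"gripper":1,"tx":0,"ty":0,"tz":0,"rx":0,"ry":0,"rz":0}]' >/dev/null; python3 g.py 
python3 -m handwheel '[{"gripper":1,"tx":0,"ty":0,"tz":0,"rx":0,"ry":0,"rz":0},{"gripper":1,"tx":0,"ty":0,"tz":0,"rx":0,"ry":0,"rz":0}]' >/dev/null; python3 g.py 
python3 -c "
from h import *
from workcell import viewer
p=viewer.get_image('side'); cv2.imwrite('pics/side8.png',cv2.resize(p['image'][220:340,340:480],None,fx=5,fy=5,interpolation=cv2.INTER_CUBIC)[:,:,::-1]); pickle.dump(p,open('pics/side8.pkl','wb'))
p=viewer.get_image('top'); cv2.imwrite('pics/top8.png',cv2.resize(p['image'][130:250,330:470],None,fx=5,fy=5,interpolation=cv2.INTER_CUBIC)[:,:,::-1]); pickle.dump(p,open('pics/top8.pkl','wb'))
"
```

```text
t 23.02 tray x 46.57 y -0.37 z 211.05 head 79.21 tilt [0.42 0.01] | Fx -14.36 Fy -0.89 Fz 0.35 | Mx 0.010 My 2.577 Mz 0.030
t 23.27 tray x 46.55 y -0.36 z 211.04 head 79.22 tilt [0.42 0.01] | Fx -13.44 Fy -0.70 Fz 1.21 | Mx 0.053 My 2.626 Mz 0.043
t 23.52 tray x 46.56 y -0.37 z 211.06 head 79.22 tilt [0.42 0.01] | Fx -15.20 Fy -1.72 Fz 1.61 | Mx 0.057 My 2.606 Mz 0.008
```

View pics/side8.png

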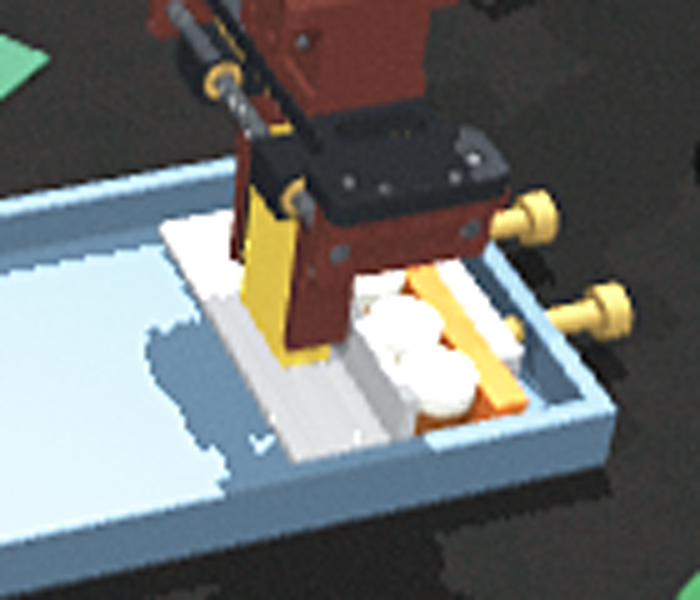

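View pics/top8.png

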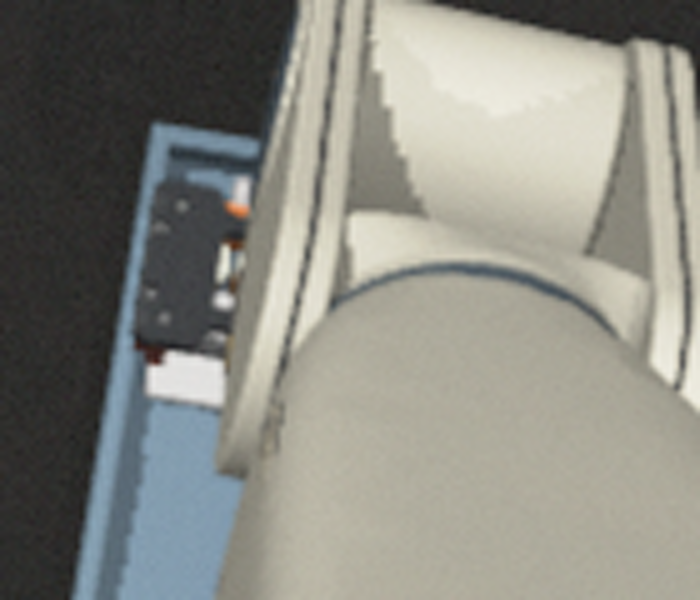

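The orange crossbar rests on the white steel stop, at about (470,330) in the crop, with the jars tight between it and the face. The push held at about 14.5 N for more than 0.75 s. Next I'll draw back gently.

```bash
python3 -m handwheel '[{"gripper":1,"tx":0.0007,"ty":0,"tz":0,"rx":0,"ry":0,"rz":0},{"gripper":1,"tx":0.0007,"ty":0,"tz":0,"rx":0,"ry":0,"rz":0},{"gripper":1,"tx":0.0007,"ty":0,"tz":0,"rx":0,"ry":0,"rz":0},{"gripper":1,"tx":0.0007,"ty":0,"tz":0,"rx":0,"ry":0,"rz":0},{"gripper":1,"tx":0.001,"ty":0,"tz":0,"rx":0,"ry":0,"rz":0},{"gripper":1,"tx":0.001,"ty":0,"tz":0,"rx":0,"ry":0,"rz":0},{"gripper":1,"tx":0.002,"ty":0,"tz":0,"rx":0,"ry":0,"rz":0},{"gripper":1,"tx":0.003,"ty":0,"tz":0,"rx":0,"ry":0,"rz":0}]' >/dev/null; python3 g.py
python3 -m handwheel '[{"gripper":1,"tx":0.01,"ty":0,"tz":0,"rx":0,"ry":0,"rz":0},{"gripper":1,"tx":0.02,"ty":0,"tz":0,"rx":0,"ry":0,"rz":0},{"gripper":1,"tx":0.02,"ty":0,"tz":0,"rx":0,"ry":0,"rz":0},{"gripper":1,"tx":0.02,"ty":0,"tz":0,"rx":0,"ry":0,"rz":0},{"gripper":1,"tx":0.01,"ty":0,"tz":0,"rx":0,"ry":0,"rz":0},{"gripper":1,"tx":0,"ty":0,"tz":0,"rx":0,"ry":0,"rz":0}]' >/dev/null; python3 g.py
python3 -c "
from h import *
from workcell import viewer
p=viewer.get_image('side'); cv2.imwrite('pics/side9.png',cv2.resize(p['image'][220:350,300:480],None,fx=4.4,fy=4.4,interpolation=cv2.INTER_CUBIC)[:,:,::-1]); pickle.dump(p,open('pics/side9.pkl','wb'))
"
```

```text
t 24.62 tray x 39.83 y -0.43 z 212.60 head 79.19 tilt [-0.2  -0.01] | Fx 0.43 Fy -0.72 Fz -3.01 | Mx -0.021 My 0.000 Mz -0.004
t 25.38 tray x -41.41 y -0.67 z 211.91 head 79.18 tilt [-0.01 -0.  ] | Fx 1.24 Fy 0.13 Fz -2.15 | Mx -0.011 My 0.018 Mz -0.020
```

View pics/side9.png

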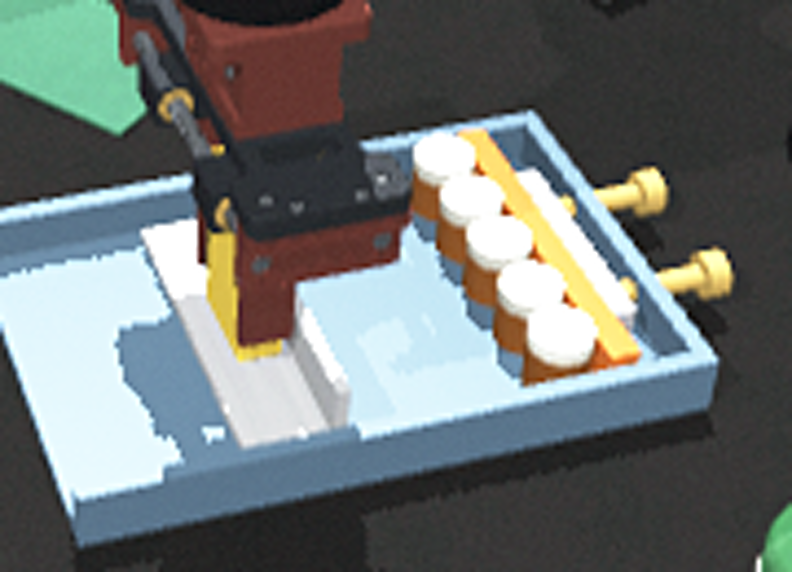

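All five jars stand upright in a straight row against the crossbar, with caps at (445,157), (470,198), (499,240), (530,290) and (560,335) in the crop, and the crossbar is on the stop. I'll lift and take the straightedge back to the pad.

```bash
python3 -m handwheel '[{"gripper":1,"tx":0.005,"ty":0,"tz":-0.01,"rx":0,"ry":0,"rz":0},{"gripper":1,"tx":0.01,"ty":0,"tz":-0.02,"rx":0,"ry":0,"rz":0},{"gripper":1,"tx":0.01,"ty":0,"tz":-0.025,"rx":0,"ry":0,"rz":0},{"gripper":1,"tx":0,"ty":0,"tz":-0.015,"rx":0,"ry":0,"rz":0},{"gripper":1,"tx":0,"ty":0.01,"tz":0,"rx":0,"ry":0,"rz":0},{"gripper":1,"tx":0,"ty":0.02,"tz":0,"rx":0,"ry":0,"rz":-4},{"gripper":1,"tx":0,"ty":0.03,"tz":0,"rx":0,"ry":0,"rz":-8}]' >/dev/null; python3 -c "
from h import *
go([575.5,125,275],115)"
```

```text
t 26.3 pos [541.4 -76.1 280.8] heading y 91.52 shift mm (present axes) [-39.45 200.07   5.79] (goal axes) [-115.89  167.8     5.76] rotvec deg [  0.03  -0.06 -23.48] F [ 0.68  1.35 -2.11] M [ 0.068 -0.016  0.037] w 44.0
```

```bash
python3 -m handwheel '[{"gripper":1,"tx":0,"ty":0.02,"tz":0,"rx":0,"ry":0,"rz":-8},{"gripper":1,"tx":0,"ty":0.02,"tz":0,"rx":0,"ry":0,"rz":-8},{"gripper":1,"tx":0,"ty":0,"tz":0,"rx":0,"ry":0,"rz":-7.4},{"gripper":1,"tx":-0.02,"ty":0.025,"tz":0,"rx":0,"ry":0,"rz":0},{"gripper":1,"tx":-0.03,"ty":0.035,"tz":0,"rx":0,"ry":0,"rz":0},{"gripper":1,"tx":-0.03,"ty":0.035,"tz":0,"rx":0,"ry":0,"rz":0},{"gripper":1,"tx":-0.02,"ty":0.025,"tz":0,"rx":0,"ry":0,"rz":0}]' >/dev/null; python3 -c "
from h import *
go([575.5,125,275],115)"
```

```text
t 27.175 pos [578.6 116.4 280.5] heading y 114.85 shift mm (present axes) [-0.82  9.08  5.51] (goal axes) [-0.83  9.08  5.51] rotvec deg [ 0.03 -0.07 -0.15] F [ 0.79 -0.16 -2.77] M [0.059 0.055 0.011] w 43.7
```

```bash
python3 -m handwheel '[{"gripper":1,"tx":-0.001,"ty":0.008,"tz":0,"rx":0,"ry":0,"rz":0},{"gripper":1,"tx":0,"ty":0,"tz":0.02,"rx":0,"ry":0,"rz":0},{"gripper":1,"tx":0,"ty":0,"tz":0.025,"rx":0,"ry":0,"rz":0},{"gripper":1,"tx":0,"ty":0,"tz":0.015,"rx":0,"ry":0,"rz":0},{"gripper":1,"tx":0,"ty":0,"tz":0.005,"rx":0,"ry":0,"rz":0},{"gripper":1,"tx":0,"ty":0,"tz":0,"rx":0,"ry":0,"rz":0}]' >/dev/null; python3 -c "
from h import *
go([575.5,125,205.7],115)
from workcell import viewer
p=viewer.get_image('side'); cv2.imwrite('pics/side10.png',cv2.resize(p['image'][140:260,240:370],None,fx=5,fy=5,interpolation=cv2.INTER_CUBIC)[:,:,::-1])
"
```

```text
t 27.925 pos [576.1 120.4 216.4] heading y 114.57 shift mm (present axes) [-1.33  4.44 10.66] (goal axes) [-1.36  4.43 10.66] rotvec deg [ 0.01 -0.04 -0.43] F [ 0.76  0.29 -2.05] M [ 0.058  0.063 -0.015] w 44.0
```

View pics/side10.png

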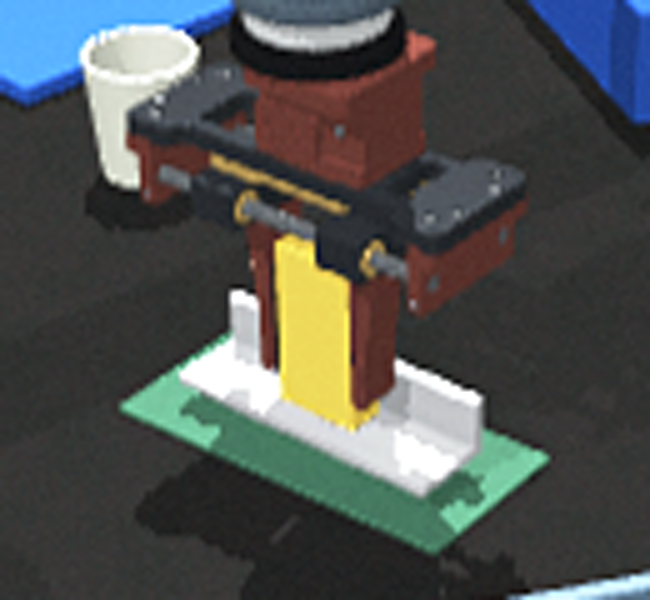

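```bash
python3 -m handwheel '[{"gripper":1,"tx":0,"ty":0.002,"tz":0.005,"rx":0,"ry":0,"rz":0},{"gripper":1,"tx":0,"ty":0,"tz":0.003,"rx":0,"ry":0,"rz":0},{"gripper":1,"tx":0,"ty":0,"tz":0,"rx":0,"ry":0,"rz":0}]' >/dev/null; python3 -c "
from h import *
go([575.5,125,205.7],115)"
python3 -m handwheel '[{"gripper":1,"tx":0,"ty":0,"tz":0.001,"rx":0,"ry":0,"rz":0},{"gripper":1,"tx":0,"ty":0,"tz":0,"rx":0,"ry":0,"rz":0}]'; python3 -m handwheel '[{"gripper":1,"tx":0,"ty":0,"tz":0.001,"rx":0,"ry":0,"rz":0},{"gripper":1,"tx":0,"ty":0,"tz":0,"rx":0,"ry":0,"rz":0}]'
```

```text
t 28.35 pos [575.2 122.7 208.6] heading y 114.6 shift mm (present axes) [-1.24  1.93  2.91] (goal axes) [-1.26  1.92  2.91] rotvec deg [ 0.   -0.01 -0.4 ] F [-0.78 -0.07 -2.37] M [0.017 0.022 0.092] w 43.7
t: 28.6
ee_pos: [575.3, 122.6, 207.7]
orientation: [-0.669, 3.069, -0.0]
ft_force: [0.2, -0.4, -2.6]
width: 44.0
t: 28.85
ee_pos: [575.3, 122.6, 206.6]
orientation: [0.669, -3.069, -0.0]
ft_force: [1.4, -1.0, -1.9]
width: 43.9
```

```bash
python3 -m handwheel '[{"gripper":1,"tx":0,"ty":0,"tz":0.0007,"rx":0,"ry":0,"rz":0},{"gripper":1,"tx":0,"ty":0,"tz":0,"rx":0,"ry":0,"rz":0}]'; python3 -m handwheel '[{"gripper":1,"tx":0,"ty":0,"tz":0.0005,"rx":0,"ry":0,"rz":0},{"gripper":1,"tx":0,"ty":0,"tz":0,"rx":0,"ry":0,"rz":0}]'
```

```text
t: 29.1
ee_pos: [575.3, 122.6, 205.9]
orientation: [0.669, -3.069, -0.0]
ft_force: [0.3, 0.6, -2.5]
width: 43.9
t: 29.35
ee_pos: [575.3, 122.7, 205.7]
orientation: [-0.669, 3.069, -0.0]
ft_force: [-1.0, -0.4, 0.3]
width: 44.1
```

```bash
python3 -m handwheel '[{"gripper":0,"tx":0,"ty":0,"tz":0,"rx":0,"ry":0,"rz":0},{"gripper":0,"tx":0,"ty":0,"tz":0,"rx":0,"ry":0,"rz":0},{"gripper":0,"tx":0,"ty":0,"tz":0,"rx":0,"ry":0,"rz":0},{"gripper":0,"tx":0,"ty":0,"tz":0,"rx":0,"ry":0,"rz":0},{"gripper":0,"tx":0,"ty":0,"tz":-0.005,"rx":0,"ry":0,"rz":0},{"gripper":0,"tx":0,"ty":0,"tz":-0.01,"rx":0,"ry":0,"rz":0}]'
python3 -m handwheel '[{"gripper":0,"tx":0,"ty":0,"tz":-0.02,"rx":0,"ry":0,"rz":0},{"gripper":0,"tx":0,"ty":0,"tz":-0.03,"rx":0,"ry":0,"rz":0},{"gripper":0,"tx":0,"ty":0,"tz":-0.04,"rx":0,"ry":0,"rz":0},{"gripper":0,"tx":0,"ty":0,"tz":-0.03,"rx":0,"ry":0,"rz":0},{"gripper":0,"tx":0.05,"ty":0.02,"tz":0,"rx":0,"ry":0,"rz":0},{"gripper":0,"tx":0.055,"ty":0.02,"tz":0,"rx":0,"ry":0,"rz":0},{"gripper":0,"tx":0.055,"ty":0.02,"tz":0,"rx":0,"ry":0,"rz":0},{"gripper":0,"tx":0.02,"ty":0.01,"tz":0,"rx":0,"ry":0,"rz":0}]'
python3 -c "
from h import *
from workcell import viewer
for n in ('side','top'):
  p=viewer.get_image(n); pickle.dump(p,open('pics/%s11.pkl'%n,'wb')); cv2.imwrite('pics/%s11.png'%n,p['image'][:,:,::-1])
"
```

```text
t: 30.1
ee_pos: [575.2, 122.6, 220.7]
orientation: [0.669, -3.069, -0.0]
ft_force: [-0.1, 0.5, 0.8]
width: 87.5
t: 31.1
ee_pos: [379.3, 110.9, 341.4]
orientation: [0.669, -3.069, -0.0]
ft_force: [1.2, 0.5, -0.2]
width: 87.8
```

View pics/top11.png

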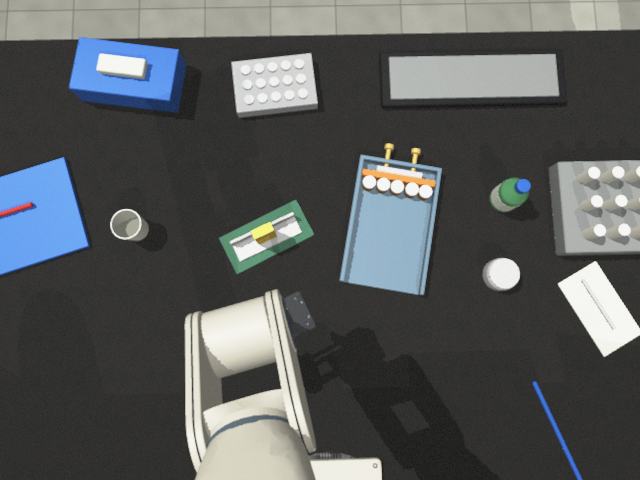

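View pics/side11.png

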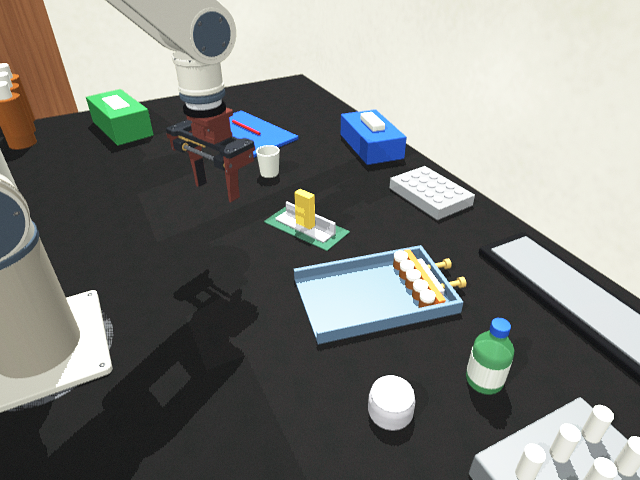

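The jar row is at (369..429, 182..191), tight against the crossbar, and the straightedge stands on the pad at (265,232). I'll put numbers on the gaps.

Run:
```python
from h import *
a=np.radians(-11); Rt=np.array([[np.cos(a),-np.sin(a)],[np.sin(a),np.cos(a)]])
b=np.radians(26.3); Rp=np.array([[np.cos(b),-np.sin(b)],[np.sin(b),np.cos(b)]])
p=pickle.load(open("pics/top11.pkl","rb")); W=cloud(p); L=(W[...,:2]-[596.5,-147.6])@Rt
hsv=cv2.cvtColor(p["image"],cv2.COLOR_RGB2HSV)
for n,y in enumerate([-62,-31,0,31,62]):
    m=(hsv[...,1]<60)&(hsv[...,2]>120)&(np.abs(L[...,1]-y)<15)&(L[...,0]>40)&(L[...,0]<83)&(W[...,2]>31)
    o=mask(p,8,20,120,100)&(np.abs(L[...,1]-y)<15)&(L[...,0]>60)&(W[...,2]>22)
    print(n,m.sum(),"cap x",np.round((L[m][:,0].min()+L[m][:,0].max())/2,1),np.round(np.median(L[m][:,0]),1),"z",np.round(np.median(W[m][:,2]),1),"bar front",np.round(np.percentile(L[o][:,0],[5,95]),1))
Lp=(W[...,:2]-[577.1,124])@Rp; e=(np.abs(Lp[...,0])<50)&(np.abs(Lp[...,1])<90)
q=e&(W[...,2]>84)&(W[...,2]<97); r=cv2.minAreaRect(W[q][:,:2].astype(np.float32)); print(r, Rp.T@(np.array(r[0])-[577.1,124]), np.median(W[q][:,2]))
crop=p["image"][140:220,340:460]; cv2.imwrite("pics/crop11.png",cv2.resize(crop,None,fx=6,fy=6,interpolation=cv2.INTER_CUBIC)[:,:,::-1])
```

```text
0 89 cap x 74.1 75.0 z 35.8 bar front [ 94.3 106.5]
1 83 cap x 74.3 76.3 z 36.0 bar front [ 94.5 167.6]
2 85 cap x 74.0 75.4 z 36.6 bar front [ 94.5 105.3]
3 87 cap x 74.3 75.8 z 35.8 bar front [ 94.6 169.4]
4 81 cap x 74.3 76.4 z 36.1 bar front [ 94.8 105.8]
((576.1398315429688, 123.61126708984375), (20.349565505981445, 43.43444061279297), 24.651872634887695) [-1.03301435  0.0769292 ] 93.10851246510252
```

View pics/crop11.png

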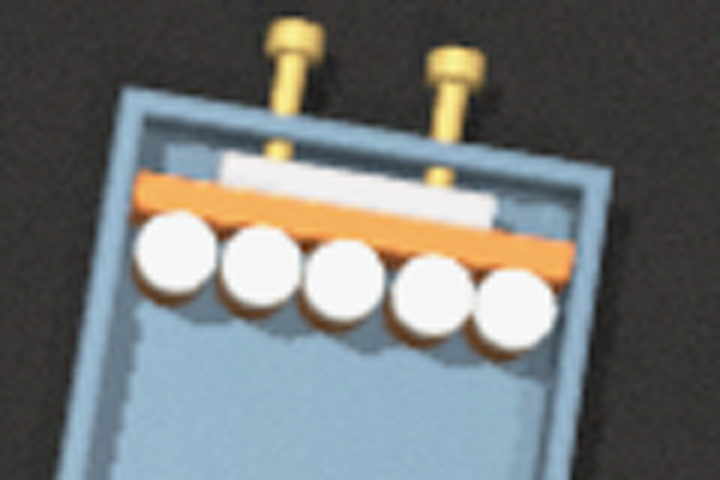

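Run:
```python
from h import *
a=np.radians(-11); Rt=np.array([[np.cos(a),-np.sin(a)],[np.sin(a),np.cos(a)]])
for s,c in(("top",[596.5,-147.6]),("side",[597.6,-149.4])):
    p=pickle.load(open(f"pics/{s}11.pkl","rb")); W=cloud(p); L=(W[...,:2]-c)@Rt
    hsv=cv2.cvtColor(p["image"],cv2.COLOR_RGB2HSV)
    o=mask(p,8,20,120,100)&(np.abs(L[...,1])<78)&(L[...,0]>60)&(L[...,0]<120)&(W[...,2]>28); print(s,"bar",np.round(np.percentile(L[o][:,0],[1,5,50,95]),1))
    for y in [-62,-31,0,31,62]:
        m=(hsv[...,1]<60)&(hsv[...,2]>120)&(np.abs(L[...,1]-y)<15)&(L[...,0]>40)&(L[...,0]<98)&(W[...,2]>33)&(W[...,2]<40)
        print(y,m.sum(),"x",np.round(np.percentile(L[m][:,0],[2,50,98]),1),"circ",cv2.minEnclosingCircle(L[m][:,:2].astype(np.float32)))
```

```text
top bar [ 93.7  94.6 100.2 105.7]
-62 114 x [66.1 79.4 92.2] circ ((79.20693969726562, -61.6163444519043), 14.112988471984863)
-31 115 x [67.1 79.9 92.5] circ ((79.480712890625, -32.190406799316406), 14.227598190307617)
0 114 x [66.4 79.6 91.9] circ ((79.60614776611328, 1.0426980257034302), 14.24621868133545)
31 107 x [68.1 79.2 92.1] circ ((80.33518981933594, 30.67848777770996), 14.204288482666016)
62 114 x [68.4 80.5 92.9] circ ((80.64539337158203, 62.35991668701172), 13.959521293640137)
side bar [ 73.9  93.1  94.1 107.2]
-62 141 x [66.7 78.9 92.9] circ ((80.90238952636719, -61.1119499206543), 15.842926979064941)
-31 128 x [66.4 79.3 92.3] circ ((79.87761688232422, -32.034568786621094), 15.640013694763184)
0 122 x [67. 79. 93.] circ ((80.27397155761719, -0.0010290214559063315), 15.254207611083984)
31 116 x [66.7 79.  93.4] circ ((80.41548919677734, 29.632585525512695), 14.913948059082031)
62 108 x [66.1 78.8 92. ] circ ((80.67112731933594, 61.26988220214844), 16.25341033935547)
```

The jar centres are 14 mm in front of the crossbar face, which means they touch it. I'll hand the job in.

```bash
python3 -c "
from workcell import ctrl
print(ctrl.close_job())"
```

```text
the job is handed in; nothing more can be done
None
```

I pushed the five jars as one row onto the crossbar and drove the crossbar onto its stop. I held it there, drew back and parked the straightedge, then handed the job in about 31 s into the run; it returned no verdict.

- **Push:** the force rose clearly when the crossbar met the stop. I held about 14.5 N for roughly 0.75 s (readings 13.4 to 15.2 N, none above that). I kept the turning moment close to zero so the load was shared across the jars; the force on each single jar was not measured.
- **One hitch:** before the crossbar began to slide, the push reached about 11 N. The straightedge was also bearing down on the jars, and raising it about 1 mm freed the row.
- **Row:** all five jars are upright in a straight row. Their centres are about 14 mm in front of the crossbar face, which is touching distance, to within about 1 mm. In the picture the crossbar lies against the white steel stop; the contact force there after release could not be measured.
- **Straightedge:** it stands on the green pad, about 1 mm from the middle and about 2° off lengthwise.
- **Bystanders:** the bottle, beaker and tin look unmoved in the last picture; I did not measure them.

The first check of the gaps gave jar centres that were too low because I cut the data off too tightly. I repeated it with wider limits, and both cameras then agreed.

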